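# Check the pull tabs of the marking jigs and rack them

## Robot

A 6-joint arm with a two-finger parallel gripper is mounted at the origin on a cart in front of the work surface, level with it; the furniture and walls round the work are solid. World frame = base frame: x ahead of the robot, y to its left, z up, the work surface at z = 0. Lengths are in m, angles in rad, forces in N, time in s.
With the tool pointing down it reaches from about 0.35 to 0.85 m from the base axis. Payload 8.1 kg.
Tool frame: the origin (TCP) lies midway between the tips of the shut fingers; the grasp point (between the pads) lies 19 mm behind it; z points along the fingers, y is the line along which they close (so a half turn about z gives the same grasp; the last joint's range is limited). The gripper opens to 85 mm and grips with 20 to 120 N. Pads are 22 mm wide; open, the fingers measure 114 mm over their backs; the gripper's body (76 mm by 85 mm) begins 54 mm behind the grasp point. The pads swing forward as they close: fully open they stand 13 mm farther back than shut.
Start: joints at [-1.217, 0.13, 1.488, -0, 1.523, -0.085], TCP at [0.255, -0.543, 0.231] pointing down, gripper open.
Joint ranges: [-2.96, 2.96], [-0.89, 2.26], [0.02, 2.5], [-1.34, 4.48], [0, 2.73], [-2.66, 2.66]. Speed limits (rad/s): [2.39, 2.39, 2.79, 3.14, 3.14, 3.14].

## Interface

Orientations are given as a unit quaternion [w, x, y, z].
In Python, from station import monitor, read_camera, camera_model, workorder gives the robot as it stands.
- The arm moves only by the tool send_rows, never from a script. Its argument "steps" is a list of rows, each a list of 7 numbers: the shift along the tool's x, y, z as a fraction of full scale, then the turn, a rotation vector about the tool's x, y, z as a fraction of full scale, then the opening, from 0 (shut) to 1 (fully open). In form: [[tx, ty, tz, rx, ry, rz, fingers], ...]. A call has 1 to 8 rows; each row shifts and turns the commanded pose from where the row before left it, along the tool's axes as they then stand; what a row does not reach is not made up. Full scale, the value 1, is 150 mm for a shift and pi/2 rad for a turn. A row lasts 1/12 s, in which the tool goes at most 41.7 mm and 7.16 degrees, less where a joint would pass 70% of its speed; a pose out of reach is approached as far as the arm can. A call with a number of a shift or a turn outside -1 to 1 is refused whole. A call with a gripper value outside its range is refused whole. The fingers move at their own pace and stop on an object; "squeeze" is the grip in N (left out, the last holds). Time passes only in rows, so rows that do not move let the fingers close. It gives the time, the measured TCP pose, the force, the opening and the grip force at its end, in the units of the state.
- monitor.get_state(): the state, without advancing time (a new reading comes with each control period).
- read_camera(name): name is "side" or "top" or "wrist"; returns (picture, depth): 384x512x3 uint8, blue, green, red; 384x512 float32, m along the optical axis (not along the pixel's ray), 0 where there is no reading.
- camera_model(name): a dict with "intrinsics" (3x3 intrinsics, pixels), "camera_from_world" (4x4, takes a point from world to camera coordinates); the wrist camera has in their place "tool_from_camera" (4x4, takes a point from camera to tool coordinates, whose origin is the TCP and whose axes are the flange's). Camera axes: x right, y up, looking along -z (the intrinsics and any distortion apply to the point x, -y, -z); pixel columns grow to the right and rows downward; lengths in m; the calibration is good to about 2 mm. A picture is of the moment at which its call begins: read the wrist's pose just before it. camera_model takes no time and is no camera call.
- workorder.job_done(): hands the job in; it is judged then, once.
The state is a dict: "t": time; "q": joint angles; "qvel": joint speeds; "tau": joint torques, N m; "tool_pos": TCP position; "ee_rot": TCP orientation; "contact_force": force on the tool from outside, world axes, zero at the start; "ft_torque": the same for the moment, N m; "gripper_width": opening from 0.0 (shut) to 1.0 (fully open); "grip_force": force on a finger pad.
Only numpy, scipy, OpenCV 4.12 (cv2) and the standard library are available. Lean on these libraries where they do the work, as an engineer would, in place of code of your own. Each camera call takes 0.05 s, during which the arm holds its last target. There are 200 camera calls.

## Task

The jig plates for the laser have come back in the plywood rack: rock each plate's pull tab firmly from side to side to feel whether it has worked loose on its rivet. Slide every plate with a firm tab fully home into a slot of the magazine and every plate with a loose tab fully home into a slot of the red rework stand, then push the magazine's lock bar fully shut over its plates; leave the screwdriver, calliper and marker alone.

Things in the scene. Friction and masses are not known exactly. Their poses are not given: they have to be found in the camera images.
- arrivals_rack: plywood rack, 98 x 175 x 50 mm, fixed to the desk, in which the jig plates stand at the start. Origin: centre of its underside. Five slots run along its own x (82 mm long, 7 mm wide) at own y = -72, -36, 0, 36, 72 mm; slot floor 8 mm above the desk, top of the rack 50 mm
- magazine: magazine with dark steel base, black ribs and aluminium sides, 98 x 175 x 50 mm, fixed to the desk. Origin: centre of its underside. Five slots run along its own x (82 mm long, 7 mm wide) at own y = -72, -36, 0, 36, 72 mm; slot floor 8 mm above the desk, top of the ribs 50 mm. Above its front (-x) side lies the lock bar. Starts empty
- lock_bar (a joint): position of the steel lock bar (m), lying along the magazine's front wall (own x -48 mm) 70 to 76 mm above the desk, just over the top of a plate that is home; its five teeth, 16 mm wide, reach in to own x -25 mm. 0 = shut, a tooth over each slot; 0.018 = fully open, teeth midway between slots. Slides along the magazine's +y to open, friction 1.5 N, stays where left
- lock_knob (a point): centre of the orange upright knob at the +y end of the lock bar: cylinder 16 mm in diameter, 26 mm tall (from 82 to 108 mm above the desk), moving with the bar; at bar position 0 it is at own x = -48, y = 93 mm of the magazine
- rework_stand: red plastic stand, 98 x 175 x 50 mm, 1.6 kg, standing loose on the desk. Origin: centre of its underside. Five slots run along its own x (82 mm long, 7 mm wide) at own y = -72, -36, 0, 36, 72 mm; slot floor 8 mm above the desk, top 50 mm. No lock bar. Starts empty
- jig_1: jig plate, 80 wide (own x), 5 thick (own y), 60 mm tall (own z), 180 g; lower corners cut by 7 mm, bottom edge a wedge. Origin: middle of the bottom edge. All look alike; may be absent. A black pull tab sits on a brass rivet 52 mm above the bottom: firm (gives under 0.05 rad), or loose: rocks 0.22 rad each way about the rivet (axis own y), friction 1 N at the grip, and stays where left
- jig_2: jig plate, 80 wide (own x), 5 thick (own y), 60 mm tall (own z), 180 g; lower corners cut by 7 mm, bottom edge a wedge. Origin: middle of the bottom edge. All look alike; may be absent. A black pull tab sits on a brass rivet 52 mm above the bottom: firm (gives under 0.05 rad), or loose: rocks 0.22 rad each way about the rivet (axis own y), friction 1 N at the grip, and stays where left
- jig_3: jig plate, 80 wide (own x), 5 thick (own y), 60 mm tall (own z), 180 g; lower corners cut by 7 mm, bottom edge a wedge. Origin: middle of the bottom edge. All look alike; may be absent. A black pull tab sits on a brass rivet 52 mm above the bottom: firm (gives under 0.05 rad), or loose: rocks 0.22 rad each way about the rivet (axis own y), friction 1 N at the grip, and stays where left
- jig_4: jig plate, 80 wide (own x), 5 thick (own y), 60 mm tall (own z), 180 g; lower corners cut by 7 mm, bottom edge a wedge. Origin: middle of the bottom edge. All look alike; may be absent. A black pull tab sits on a brass rivet 52 mm above the bottom: firm (gives under 0.05 rad), or loose: rocks 0.22 rad each way about the rivet (axis own y), friction 1 N at the grip, and stays where left
- jig_5: jig plate, 80 wide (own x), 5 thick (own y), 60 mm tall (own z), 180 g; lower corners cut by 7 mm, bottom edge a wedge. Origin: middle of the bottom edge. All look alike; may be absent. A black pull tab sits on a brass rivet 52 mm above the bottom: firm (gives under 0.05 rad), or loose: rocks 0.22 rad each way about the rivet (axis own y), friction 1 N at the grip, and stays where left
- tab_1 (a point): centre of the round black grip on the pull tab of jig_1: disc, 20 mm diameter, 12 mm thick, axis along the plate's own y, 40 mm above the rivet, 92 mm above the plate's bottom. Turns with the tab, z away from the rivet. Pinch it from above across own x. A tight pinch stops it swivelling: to feel play, push it with the fingers just astride it, or tilt the tool with it
- tab_2 (a point): centre of the round black grip on the pull tab of jig_2: disc, 20 mm diameter, 12 mm thick, axis along the plate's own y, 40 mm above the rivet, 92 mm above the plate's bottom. Turns with the tab, z away from the rivet. Pinch it from above across own x. A tight pinch stops it swivelling: to feel play, push it with the fingers just astride it, or tilt the tool with it
- tab_3 (a point): centre of the round black grip on the pull tab of jig_3: disc, 20 mm diameter, 12 mm thick, axis along the plate's own y, 40 mm above the rivet, 92 mm above the plate's bottom. Turns with the tab, z away from the rivet. Pinch it from above across own x. A tight pinch stops it swivelling: to feel play, push it with the fingers just astride it, or tilt the tool with it
- tab_4 (a point): centre of the round black grip on the pull tab of jig_4: disc, 20 mm diameter, 12 mm thick, axis along the plate's own y, 40 mm above the rivet, 92 mm above the plate's bottom. Turns with the tab, z away from the rivet. Pinch it from above across own x. A tight pinch stops it swivelling: to feel play, push it with the fingers just astride it, or tilt the tool with it
- tab_5 (a point): centre of the round black grip on the pull tab of jig_5: disc, 20 mm diameter, 12 mm thick, axis along the plate's own y, 40 mm above the rivet, 92 mm above the plate's bottom. Turns with the tab, z away from the rivet. Pinch it from above across own x. A tight pinch stops it swivelling: to feel play, push it with the fingers just astride it, or tilt the tool with it
- screwdriver_red: red screwdriver, 151 mm long, lying on the desk behind the work; bystander
- caliper: digital calliper, 192 mm long, lying on the desk behind the work; bystander
- marker: white marker with a green cap, 135 mm long, lying on the desk behind the work; bystander

How it is judged:
By the outcome, as a careful person would: the job done as asked, in the order asked, and still so for the second after the job is handed in, with the robot touching nothing.
Of jig_1, jig_2, jig_3, jig_4, jig_5 only 4 to 5 are there at a start; the rules pass over those that are not, and their reading is None.
At some moment in a run one of rework_stand may be knocked a few centimetres aside while the robot is not near it.
Once in a run the grip may slacken for a moment while it holds something.
It also fails if it takes over 210 s, if anything falls off the work surface, if the arm or the gripper's body presses on something with over 40 N, if the wrist force passes 120 N, or if a joint passes its speed limit or range.

## Working session

There is one attempt and no reset: what is moved stays moved. The work goes in short steps, Python scripts to look and compute and a tool call to move; the robot and the scene stay as the last step left them, time stands still between calls to the robot, and variables do not carry over. Pictures are saved under pics/ and viewed, at most 14 in all, crops included, and the job is handed in when it is done.

Besides the shell and the picture viewer there is one more tool, called after "Request:" in YAML: its name, and indented under it one key for each argument. send_rows: Moves the arm, as the interface text tells. Shift numbers are shares of 150 mm and turn numbers shares of pi/2 rad, none past 1 either way. Its arguments: {"type":"object","properties":{"steps":{"type":"array","items":{"type":"array","items":{"type":"number"}}},"squeeze":{"type":"number"}},"required":["steps"]}

```bash
ls; mkdir -p pics
cat > h.py <<'E'
import numpy as np, cv2
from station import monitor, read_camera, camera_model, workorder
from scipy.spatial.transform import Rotation as R
def world(name,u,v,d):
    m=camera_model(name);K=np.array(m["intrinsics"]);T=np.linalg.inv(np.array(m["camera_from_world"]))
    p=np.array([(u-K[0,2])/K[0,0]*d,-(v-K[1,2])/K[1,1]*d,-d,1]);return (T@p)[:3]
def cloud(name,d):
    m=camera_model(name);K=np.array(m["intrinsics"]);T=np.linalg.inv(np.array(m["camera_from_world"]))
    v,u=np.mgrid[:d.shape[0],:d.shape[1]]
    p=np.stack([(u-K[0,2])/K[0,0]*d,-(v-K[1,2])/K[1,1]*d,-d,np.ones_like(d)],-1)
    return (p@T.T)[...,:3]
def pose():
    s=monitor.get_state();q=s["ee_rot"];return np.array(s["tool_pos"]),R.from_quat([q[1],q[2],q[3],q[0]]),s
E
python3 - <<'E'
from h import *
for n in("top","side"):
    p,d=read_camera(n);cv2.imwrite(f"pics/{n}0.png",cv2.resize(p,None,fx=1.5,fy=1.5,interpolation=cv2.INTER_CUBIC));np.save(f"{n}0.npy",d);cv2.imwrite(f"{n}0raw.png",p)
    print({k:np.round(v,3).tolist() if not isinstance(v,str) else v for k,v in camera_model(n).items()})
p,r,s=pose();print(s);print(r.as_matrix().round(3));print(camera_model("wrist"))
E
```

```text
pics
{'intrinsics': [[407.618, 0.0, 254.76], [0.0, 407.618, 191.167], [0.0, 0.0, 1.0]], 'camera_from_world': [[0.139, -0.99, 0.005, -0.138], [0.968, 0.137, 0.21, -0.58], [-0.209, -0.024, 0.978, -0.859], [0.0, 0.0, 0.0, 1.0]]}
{'intrinsics': [[365.363, 0.0, 258.149], [0.0, 365.363, 192.51], [0.0, 0.0, 1.0]], 'camera_from_world': [[0.998, -0.055, -0.024, -0.569], [0.044, 0.415, 0.909, -0.079], [-0.04, -0.908, 0.416, -0.98], [0.0, 0.0, 0.0, 1.0]]}
{'t': 0.1, 'q': array([-1.21739764e+00,  1.31113066e-01,  1.48920025e+00,  8.55476284e-06,
        1.52301274e+00, -8.53879843e-02]), 'qvel': array([ 0.0008059 , -0.00350174, -0.00239217,  0.00019892, -0.00082463,
       -0.0002357 ]), 'tau': array([ 2.89569194e-03, -5.70952427e+01, -5.01941013e+01, -3.25351675e-05,
        8.11773527e-03, -1.00432956e-04]), 'tool_pos': array([ 0.25475599, -0.54266309,  0.23031656]), 'ee_rot': array([-8.59501502e-04,  9.76029341e-01,  2.17637255e-01, -1.11561251e-04]), 'contact_force': array([ 0.52423958, -0.24199556,  0.63324876]), 'ft_torque': array([-0.01844387,  0.01523415,  0.02723981]), 'grip_force': 0.0, 'gripper_width': 1.0010351220068692}
[[ 0.905  0.425 -0.001]
 [ 0.425 -0.905  0.002]
 [ 0.    -0.002 -1.   ]]
{'intrinsics': array([[298.49242658,   0.        , 256.68895677],
       [  0.        , 298.49242658, 186.86595627],
       [  0.        ,   0.        ,   1.        ]]), 'tool_from_camera': array([[-2.96039485e-05,  9.58982371e-01,  2.83465714e-01,
         7.22422988e-02],
       [ 9.99998171e-01,  5.70542632e-04, -1.82574613e-03,
        -1.94909069e-04],
       [-1.91258763e-03,  2.83465142e-01, -9.58980634e-01,
        -1.43574203e-01],
       [ 0.00000000e+00,  0.00000000e+00,  0.00000000e+00,
         1.00000000e+00]])}
```

View pics/top0.png

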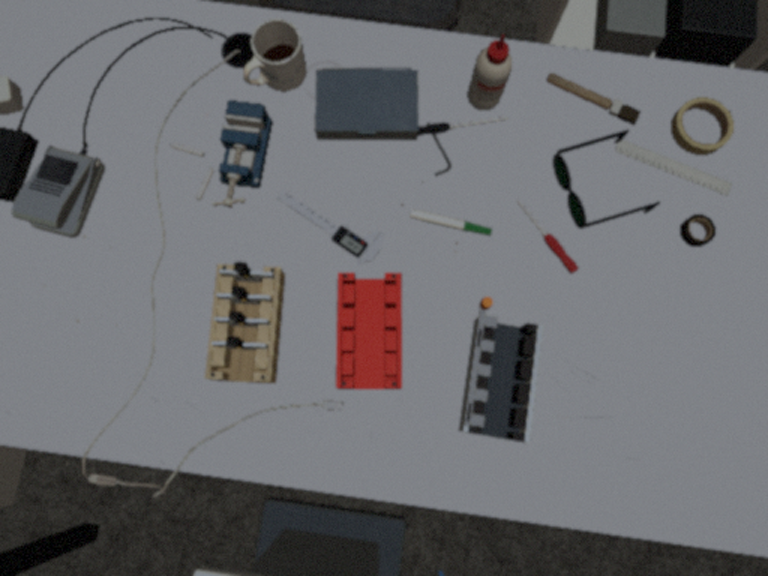

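View pics/side0.png

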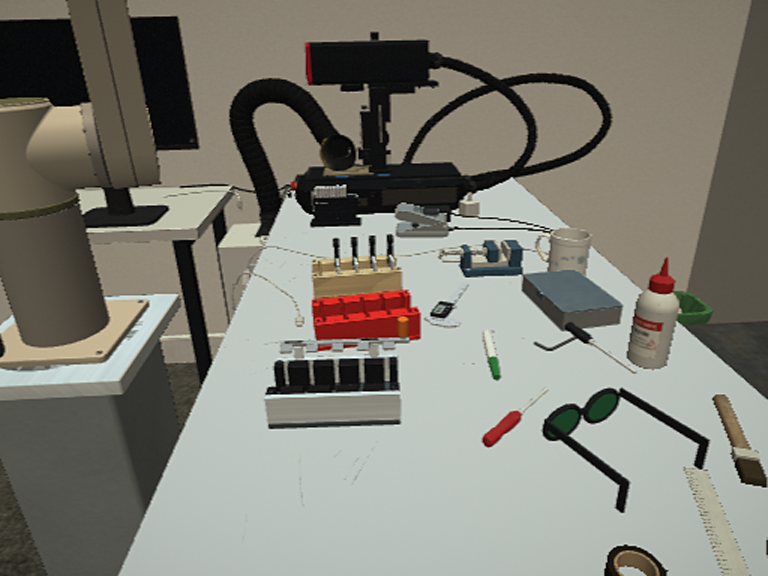

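The top view has, left to right in raw pixels (÷1.5): the plywood rack at (163,215) with 4 plates in its upper slots, the red stand at (246,220) and the magazine at (334,253). The magazine's bar is on its left side, with the orange knob at (324,201). Up in the image is about +x and right is −y.

```bash
cat >> h.py <<'E'
def rects(d,img):
    C=cloud("top",d);out={}
    for n,(u0,v0,u1,v1) in dict(rack=(130,168,195,262),red=(215,165,280,270),mag=(298,190,366,300)).items():
        P=C[v0:v1,u0:u1].reshape(-1,3);P=P[(P[:,2]>.040)&(P[:,2]<.056)]
        if n!="mag": pass
        else: P=C[v0:v1,u0:u1].reshape(-1,3);P=P[(P[:,2]>.040)&(P[:,2]<.058)]
        r=cv2.minAreaRect((P[:,:2]*1000).astype(np.float32));out[n]=r
        print(n,len(P),np.round(r[0],1),np.round(r[1],1),round(r[2],2),'zmed',np.median(P[:,2]).round(4))
    return C
E
python3 - <<'E'
from h import *
img=cv2.imread("top0raw.png");C=rects(np.load("top0.npy"),img)
def comp(mask,n):
    k,l,s,c=cv2.connectedComponentsWithStats(mask.astype(np.uint8))
    for i in range(1,k):
        if s[i,4]>4: P=C[l==i];print(n,c[i].round(1),s[i,4],P.mean(0).round(4),P.min(0).round(4),P.max(0).round(4))
Z=C[...,2];m=np.zeros(Z.shape,bool);m[165:262,130:195]=1
comp(m&(Z>.092)&(Z<.13),"tab")
comp(m&(Z>.063)&(Z<.074),"plate")
m[:]=0;m[190:300,298:366]=1
comp(m&(Z>.10)&(Z<.13),"knob"); comp(m&(Z>.068)&(Z<.08),"bar")
for n,(u0,v0,u1,v1) in dict(rack=(130,165,195,262),mag=(298,190,366,300)).items():
    print(n); 
    Zc=Z[v0:v1,u0:u1]; print(np.histogram(Zc,bins=np.arange(-.01,.13,.01)))
top=np.concatenate([cv2.resize(img[160:310,120:370],None,fx=3.2,fy=3.2,interpolation=cv2.INTER_CUBIC)]);cv2.imwrite("pics/c1.png",top)
E
```

```text
rack 1668 [514.1 145.2] [175.9  98.9] 5.09 zmed 0.0493
red 1618 [529.  -43.9] [174.2  97.9] 7.67 zmed 0.0494
mag 1212 [ 484.7 -251.4] [100.3 174.7] 88.38 zmed 0.0494
tab [159.9 178. ] 60 [0.5841 0.1498 0.1056] [0.5785 0.1419 0.0941] [0.5913 0.159  0.1118]
tab [158. 194.] 60 [0.5485 0.1472 0.1061] [0.5427 0.139  0.0968] [0.5555 0.1568 0.1124]
tab [156.3 210.5] 56 [0.5128 0.1437 0.1067] [0.507  0.1356 0.0984] [0.5194 0.1539 0.1117]
tab [154.7 227.3] 60 [0.4772 0.1404 0.1064] [0.4711 0.1322 0.099 ] [0.4842 0.1504 0.1129]
plate [170.7 182.3] 51 [0.5858 0.1341 0.0676] [0.58   0.1115 0.063 ] [0.5911 0.1574 0.0734]
plate [151.4 181.1] 33 [0.5826 0.1778 0.0671] [0.5795 0.1621 0.0632] [0.5866 0.1905 0.0703]
plate [149.7 196.9] 27 [0.5464 0.1745 0.067 ] [0.5442 0.16   0.0637] [0.5493 0.1871 0.0714]
plate [170.1 198. ] 49 [0.55   0.1288 0.0676] [0.5431 0.1086 0.0633] [0.555  0.1543 0.0736]
plate [168.5 213.9] 48 [0.5142 0.1259 0.0673] [0.5072 0.105  0.0631] [0.5193 0.1514 0.0732]
plate [147.5 212.8] 24 [0.5104 0.1726 0.0667] [0.5084 0.1585 0.0631] [0.5133 0.1852 0.0714]
plate [145.  228.6] 20 [0.4749 0.1708 0.068 ] [0.4723 0.1606 0.0632] [0.4773 0.1808 0.0723]
plate [169.1 229.7] 39 [0.4798 0.118  0.0678] [0.4741 0.1024 0.064 ] [0.4835 0.1345 0.0737]
knob [323.9 201.5] 44 [ 0.5819 -0.2066  0.107 ] [ 0.575  -0.2136  0.1006] [ 0.5896 -0.2004  0.1112]
bar [318.9 246.4] 661 [ 0.4894 -0.2109  0.0749] [ 0.4089 -0.2295  0.069 ] [ 0.5769 -0.1974  0.0798]
rack
(array([1709, 1739,  203,  151,  146, 1091,  623,  293,   56,   34,   19,
        201,   16,    0]), array([-0.01,  0.  ,  0.01,  0.02,  0.03,  0.04,  0.05,  0.06,  0.07,
        0.08,  0.09,  0.1 ,  0.11,  0.12,  0.13]))
mag
(array([2326, 2709,  223,  124,  134,  754,  459,    4,  658,    5,    9,
         42,    2,    0]), array([-0.01,  0.  ,  0.01,  0.02,  0.03,  0.04,  0.05,  0.06,  0.07,
        0.08,  0.09,  0.1 ,  0.11,  0.12,  0.13]))
```

View pics/c1.png

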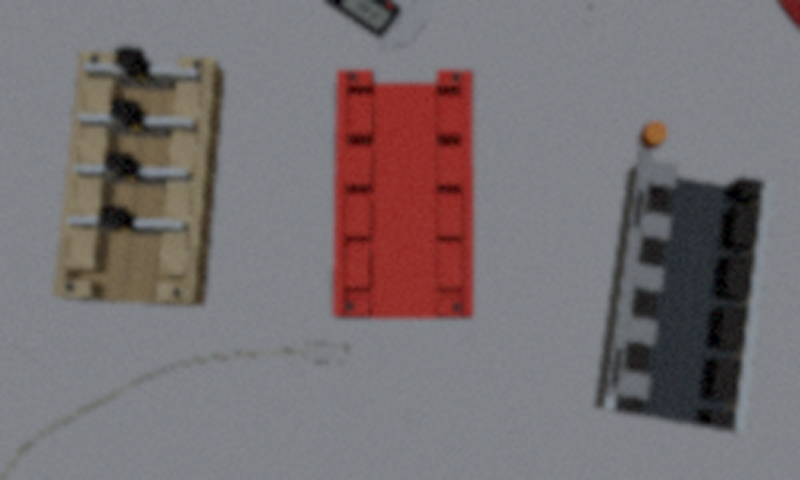

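Request:
send_rows:
  steps:
    - [0,0,-0.12,0,0,0.0745,1]
    - [0,0,-0.12,0,0,0.0745,1]
    - [0,0,-0.12,0,0,0.0745,1]
    - [0,0,-0.12,0,0,0.0745,1]
    - [0.15,-0.18,0,0,0,0,1]
    - [0.15,-0.18,0,0,0,0,1]
    - [0.15,-0.18,0,0,0,0,1]
    - [0.15,-0.18,0,0,0,0,1]

```text
t: 0.77
tool_pos: [0.3486, -0.4366, 0.3029]
ee_rot: [-0.0, 1.0, -0.015, -0.0]
contact_force: [1.5, 0.0, -0.6]
gripper_width: 0.997
grip_force: 0.0
```

Request:
send_rows:
  steps:
    - [0.15,-0.18,0,0,0,0,1]
    - [0.15,-0.18,0,0,0,0,1]
    - [0.15,-0.18,0,0,0,0,1]
    - [0.15,-0.18,0,0,0,0,1]
    - [0.15,-0.18,0,0,0,0,1]
    - [0.15,-0.18,0,0,0,0,1]
    - [0.15,-0.18,0,0,0,0,1]
    - [0,0,0,0,0,0,0.5]

```text
t: 1.43
tool_pos: [0.514, -0.2485, 0.3026]
ee_rot: [-0.001, 1.0, -0.012, 0.0]
contact_force: [-1.2, 0.1, 0.0]
gripper_width: 0.884
grip_force: 0.0
```

```bash
cat >> h.py <<'E'
def to_tool(target):
    "offset from the TCP to a world point, in tool axes, as fractions"
    p,r,s=pose(); return (r.inv().apply(np.array(target)-p)/.15).round(3)
def wcloud(d,p,r):
    m=camera_model("wrist");K=np.array(m["intrinsics"]);T=np.array(m["tool_from_camera"])
    v,u=np.mgrid[:d.shape[0],:d.shape[1]]
    q=np.stack([(u-K[0,2])/K[0,0]*d,-(v-K[1,2])/K[1,1]*d,-d,np.ones_like(d)],-1)@T.T
    return r.apply(q[...,:3].reshape(-1,3)).reshape(*d.shape,3)+p
def st():
    p,r,s=pose();m=r.as_matrix();print("t",round(s["t"],2),"p",p.round(4),"yaw_y",np.degrees(np.arctan2(m[1,1],m[0,1])).round(2),"tz",m[:,2].round(3),"F",s["contact_force"].round(2),"w",round(s["gripper_width"],3),"g",round(s["grip_force"],1))
E
python3 - <<'E'
from h import *
st();p,r,s=pose();im,d=read_camera("wrist");cv2.imwrite("pics/w1.png",im);C=wcloud(d,p,r);np.save("w1.npy",C)
Z=C[...,2]
P=C[(Z>.1)&(Z<.115)&(abs(C[...,0]-.585)<.04)&(abs(C[...,1]+.207)<.03)];print("knob",len(P),P.mean(0),P.min(0),P.max(0))
E
```

```text
t 1.43 p [ 0.514  -0.2485  0.3026] yaw_y -91.39 tz [ 0.001  0.003 -1.   ] F [-1.18  0.15  0.04] w 0.884 g 0.0
knob 174 [ 0.58425853 -0.20839826  0.10837211] [ 0.57663635 -0.21588699  0.10017657] [ 0.59140449 -0.20009289  0.11035766]
```

View pics/w1.png

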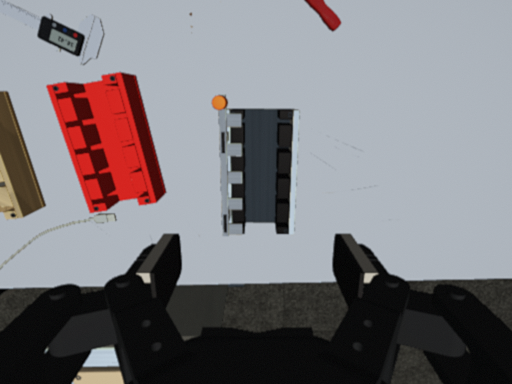

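The wrist view shows the magazine at (260,170), with the knob at (219,102). The bar teeth on its left at v≈118, 148, 178 and 208 look nearly in line with the slots, so the bar must be opened first.

Run:
```python
from h import *
C=np.load("w1.npy");Z=C[...,2]
P=C[(Z>.040)&(Z<.056)&(C[...,1]<-.15)&(C[...,1]>-.35)]
print(cv2.minAreaRect((P[:,:2]*1000).astype(np.float32)),np.median(P[:,2]))
# slot centres on the far (-y) ribs: ribs tops vs gaps
B=C[(C[...,1]<-.268)&(C[...,1]>-.288)&(C[...,0]>.39)&(C[...,0]<.58)]
for x in np.arange(.396,.576,.004):
    q=B[abs(B[:,0]-x)<.002,2]; print(int(x*1000),np.median(q).round(3) if len(q) else None,end="; ")
print("knob",to_tool([.584,-.208,.082]))
```

```text
((486.598876953125, -254.53668212890625), (94.22864532470703, 174.3656463623047), 88.30108642578125) 0.05065405013096652
396 0.002; 400 0.05; 404 0.05; 408 0.046; 412 0.039; 416 0.01; 420 0.051; 424 0.05; 428 0.05; 432 0.05; 436 0.05; 440 0.05; 444 0.043; 448 0.036; 452 0.009; 456 0.05; 460 0.05; 464 0.05; 468 0.05; 472 0.05; 476 0.05; 480 0.04; 484 0.023; 488 0.009; 492 0.051; 496 0.05; 500 0.05; 504 0.327; 508 0.329; 512 0.337; 516 0.338; 520 0.341; 524 0.351; 528 0.385; 532 0.388; 536 0.05; 540 0.046; 544 0.043; 548 0.043; 552 0.039; 556 0.009; 560 0.009; 564 0.037; 568 0.035; 572 0.01; knob [ 0.471 -0.295  1.471]
```

Request:
send_rows:
  steps:
    - [0.118,-0.074,0.22,0,0,0,0.5]
    - [0.118,-0.074,0.22,0,0,0,0.5]
    - [0.118,-0.074,0.22,0,0,0,0.5]
    - [0.117,-0.073,0.22,0,0,0,0.5]
    - [0,0,0.2,0,0,0,0.5]
    - [0,0,0.2,0,0,0,0.5]
    - [0,0,0.19,0,0,0,0.5]
    - [0,0,0,0,0,0,0.5]

```text
t: 2.15
tool_pos: [0.5776, -0.2102, 0.0749]
ee_rot: [-0.002, 1.0, -0.015, -0.006]
contact_force: [-0.8, -0.6, -1.7]
gripper_width: 0.496
grip_force: 0.0
```

Request:
send_rows:
  steps:
    - [0,0,0,0,0,0,0]
    - [0,0,0,0,0,0,0]
    - [0,0,0,0,0,0,0]
    - [0,0,0,0,0,0,0]
    - [0,0,0,0,0,0,0]
    - [0,0,0,0,0,0,0]
  squeeze: 20

```text
t: 2.65
tool_pos: [0.5832, -0.2082, 0.0839]
ee_rot: [-0.002, 1.0, -0.014, 0.0]
contact_force: [-0.3, 13.7, -6.8]
gripper_width: 0.177
grip_force: 23.1
```

Request:
send_rows:
  steps:
    - [0.02,0,0,0,0,0,0]
    - [0.02,0,0,0,0,0,0]
    - [0.02,0,0,0,0,0,0]
    - [0.0,0,0,0,0,0,0]

```text
t: 2.98
tool_pos: [0.5925, -0.2085, 0.084]
ee_rot: [-0.002, 1.0, -0.014, 0.0]
contact_force: [1.9, 15.6, -6.8]
gripper_width: 0.18
grip_force: 23.0
```

Request:
send_rows:
  steps:
    - [0.012,-0.01,0,0,0,0,0]
    - [0.012,0,0,0,0,0,0]
    - [0.0,0,0,0,0,0,0]

```text
t: 3.23
tool_pos: [0.5958, -0.2084, 0.084]
ee_rot: [-0.001, 1.0, -0.014, 0.0]
contact_force: [-0.0, 9.2, -8.5]
gripper_width: 0.173
grip_force: 22.9
```

Request:
send_rows:
  steps:
    - [0.01,0,0,0,0,0,0]
    - [0.0,0,0,0,0,0,0]
    - [0.0,0,0,0,0,0,0]

```text
t: 3.48
tool_pos: [0.5971, -0.2085, 0.084]
ee_rot: [-0.001, 1.0, -0.014, -0.0]
contact_force: [-1.3, 8.9, -6.9]
gripper_width: 0.173
grip_force: 22.9
```

Request:
send_rows:
  steps:
    - [0.008,0,0,0,0,0,0]
    - [0.0,0,0,0,0,0,0]
    - [0.0,0,0,0,0,0,0]

```text
t: 3.73
tool_pos: [0.5971, -0.2085, 0.0839]
ee_rot: [-0.002, 1.0, -0.014, -0.001]
contact_force: [-6.8, 10.0, -3.1]
gripper_width: 0.173
grip_force: 23.4
```

Request:
send_rows:
  steps:
    - [0,0,0,0,0,0,0.5]
    - [0,0,0,0,0,0,0.5]
    - [0,0,-0.12,0,0,0,0.5]
    - [0,0,-0.24,0,0,0,0.5]
    - [0,0,-0.24,0,0,0,0.5]
    - [0,0,-0.24,0,0,0,0.5]
    - [0,0,-0.24,0,0,0,0.5]
    - [0,0,-0.24,0,0,0,0.5]

```text
t: 4.4
tool_pos: [0.5987, -0.2111, 0.2857]
ee_rot: [0.001, 1.0, -0.015, 0.002]
contact_force: [-0.3, -0.2, -0.6]
gripper_width: 0.498
grip_force: 0.0
```

Request:
send_rows:
  steps:
    - [0,0,-0.12,0,0,-0.0735,0.5]
    - [-0.024,-0.24,0,0,0,0,0.5]
    - [-0.024,-0.24,0,0,0,0,0.5]
    - [-0.024,-0.24,0,0,0,0,0.5]
    - [-0.024,-0.24,0,0,0,0,0.5]
    - [-0.024,-0.24,0,0,0,0,0.5]
    - [-0.024,-0.24,0,0,0,0,0.5]
    - [-0.024,-0.24,0,0,0,0,0.5]

```text
t: 5.07
tool_pos: [0.5518, 0.0396, 0.3018]
ee_rot: [0.0, 0.999, 0.043, 0.003]
contact_force: [1.3, -0.1, -1.0]
gripper_width: 0.501
grip_force: 0.0
```

Request:
send_rows:
  steps:
    - [0,-0.24,0,0,0,0,0.5]
    - [0,-0.24,0,0,0,0,0.5]
    - [0,-0.24,0,0,0,0,0.4]
    - [0,0,0,0,0,0,0.3]
    - [0,0,0,0,0,0,0.3]

```text
t: 5.48
tool_pos: [0.5427, 0.1477, 0.3013]
ee_rot: [-0.0, 0.999, 0.045, 0.002]
contact_force: [-0.1, -0.2, -0.3]
gripper_width: 0.301
grip_force: 0.0
```

Run:
```python
from h import *
st();p,r,s=pose();im,d=read_camera("wrist");cv2.imwrite("pics/w2.png",im);C=wcloud(d,p,r);np.save("w2.npy",C)
Z=C[...,2];ok=(C[...,1]>.07)&(C[...,1]<.22)&(C[...,0]>.40)&(C[...,0]<.63)
P=C[(Z>.040)&(Z<.056)&ok];print(cv2.minAreaRect((P[:,:2]*1000).astype(np.float32)))
k,l,ss,c=cv2.connectedComponentsWithStats((ok&(Z>.095)&(Z<.13)).astype(np.uint8))
for i in range(1,k):
    if ss[i,4]>30:
        P=C[l==i];print(c[i].round(),ss[i,4],P.mean(0).round(4),P.min(0).round(4),P.max(0).round(4)); rr=cv2.minAreaRect((P[:,:2]*1000).astype(np.float32));print(rr)
```

```text
t 5.48 p [0.5427 0.1477 0.3013] yaw_y -84.88 tz [ 0.004  0.    -1.   ] F [-0.08 -0.22 -0.29] w 0.301 g 0.0
((515.2861938476562, 144.8089141845703), (174.1891326904297, 98.26524353027344), 5.116705894470215)
[257. 123.] 207 [0.5894 0.1517 0.1079] [0.5827 0.1417 0.1002] [0.5957 0.1616 0.1128]
((589.1240844726562, 151.67161560058594), (12.228862762451172, 19.27031135559082), 4.587220191955566)
[257. 155.] 200 [0.5543 0.1481 0.1074] [0.5469 0.1381 0.0952] [0.5599 0.1576 0.1125]
((553.44287109375, 147.85768127441406), (12.690108299255371, 18.620372772216797), 4.916571140289307)
[257. 185.] 199 [0.5189 0.1452 0.1072] [0.511  0.1353 0.0967] [0.5243 0.1547 0.1125]
((517.8306884765625, 144.69879150390625), (12.495477676391602, 19.162532806396484), 5.194812297821045)
[257. 213.] 195 [0.4835 0.1422 0.1067] [0.4752 0.1325 0.0957] [0.4884 0.1517 0.1117]
((482.1051330566406, 142.12538146972656), (12.253325462341309, 18.463134765625), 4.870407581329346)
```

View pics/w2.png

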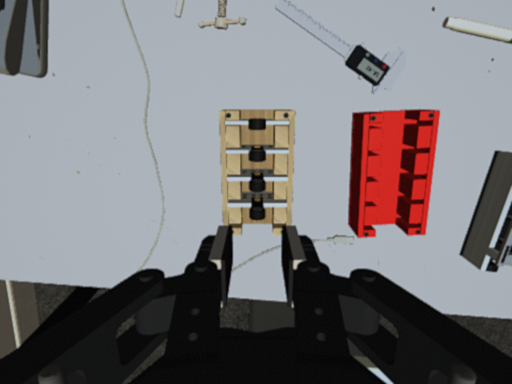

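Request:
send_rows:
  steps:
    - [-0.206,0,0,0,0,0,0.32]
    - [-0.206,0,0.1,0,0,0,0.32]
    - [0,0,0.24,0,0,0,0.32]
    - [0,0,0.24,0,0,0,0.32]
    - [0,0,0.24,0,0,0,0.32]
    - [0,0,0.24,0,0,0,0.32]
    - [0,0,0.2,0,0,0,0.32]
    - [0,0,0.12,0,0,0,0.32]

```text
t: 6.2
tool_pos: [0.4795, 0.1386, 0.0889]
ee_rot: [0.0, 0.999, 0.042, -0.001]
contact_force: [-0.1, -0.0, -0.5]
gripper_width: 0.325
grip_force: 0.0
```

Request:
send_rows:
  steps:
    - [0,0,0.075,0,0,0,0.32]
    - [0,0,0,0,0,0,0.32]
    - [0,0,0,0,0,0,0.32]
    - [0,0,0,0,0,0,0.32]

```text
t: 6.53
tool_pos: [0.4824, 0.1406, 0.0827]
ee_rot: [-0.0, 0.999, 0.043, 0.002]
contact_force: [0.3, 0.3, -0.5]
gripper_width: 0.325
grip_force: 0.0
```

Request:
send_rows:
  steps:
    - [0,0.02,0,0,0,0,0.32]
    - [0,0.02,0,0,0,0,0.32]
    - [0,0.02,0,0,0,0,0.32]
    - [0,0,0,0,0,0,0.32]
    - [0,0,0,0,0,0,0.32]

```text
t: 6.95
tool_pos: [0.4821, 0.1321, 0.0814]
ee_rot: [-0.0, 0.999, 0.043, 0.001]
contact_force: [-0.2, 3.8, 2.4]
gripper_width: 0.321
grip_force: 1.8
```

Request:
send_rows:
  steps:
    - [0,-0.02,0,0,0,0,0.32]
    - [0,-0.02,0,0,0,0,0.32]
    - [0,-0.02,0,0,0,0,0.32]
    - [0,-0.02,0,0,0,0,0.32]
    - [0,-0.02,0,0,0,0,0.32]
    - [0,-0.02,0,0,0,0,0.32]
    - [0,0,0,0,0,0,0.32]
    - [0,0,0,0,0,0,0.32]

```text
t: 7.62
tool_pos: [0.4802, 0.1497, 0.0809]
ee_rot: [0.0, 0.999, 0.043, 0.0]
contact_force: [0.4, -3.1, 2.4]
gripper_width: 0.319
grip_force: 1.7
```

Request:
send_rows:
  steps:
    - [0,-0.01,0,0,0,0,0.32]
    - [0,-0.01,0,0,0,0,0.32]
    - [0,0,0,0,0,0,0.32]
    - [0,0,0,0,0,0,0.32]

```text
t: 7.95
tool_pos: [0.4801, 0.1522, 0.081]
ee_rot: [0.001, 0.999, 0.043, 0.0]
contact_force: [-0.0, -6.2, 4.4]
gripper_width: 0.322
grip_force: 3.2
```

```bash
cat > look.py <<'E'
from h import *
import sys
st();p,r,s=pose();im,d=read_camera("side");cv2.imwrite(f"pics/{sys.argv[1]}.png",cv2.resize(im[140:215,190:290],None,fx=6,fy=6,interpolation=cv2.INTER_CUBIC))
E
python3 look.py s1
```

```text
t 7.95 p [0.4801 0.1522 0.081 ] yaw_y -85.07 tz [ 0.001 -0.001 -1.   ] F [-0.02 -6.21  4.39] w 0.322 g 3.2
```

View pics/s1.png

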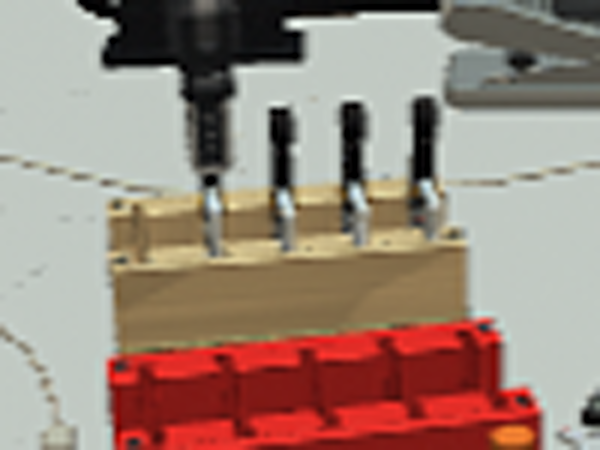

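Request:
send_rows:
  steps:
    - [0,0.038,0,0,0,0,0.32]
    - [0,0.038,0,0,0,0,0.32]
    - [0,0,-0.2,0,0,0,0.32]
    - [0,0,-0.2,0,0,0,0.32]
    - [0.24,0,0,0,0,0,0.32]
    - [0,0,0.15,0,0,0,0.32]
    - [0,0,0.15,0,0,0,0.32]
    - [0,0,0.1,0,0,0,0.32]

```text
t: 8.67
tool_pos: [0.5159, 0.1443, 0.0786]
ee_rot: [-0.0, 0.999, 0.043, -0.001]
contact_force: [-1.0, 0.3, 0.1]
gripper_width: 0.319
grip_force: 0.0
```

Request:
send_rows:
  steps:
    - [0,0,0,0,0,0,0.32]
    - [0,0.02,0,0,0,0,0.32]
    - [0,0.02,0,0,0,0,0.32]
    - [0,0.02,0,0,0,0,0.32]
    - [0,0.02,0,0,0,0,0.32]
    - [0,0,0,0,0,0,0.32]
    - [0,0,0,0,0,0,0.32]

```text
t: 9.25
tool_pos: [0.5184, 0.1328, 0.0818]
ee_rot: [-0.0, 0.999, 0.043, 0.001]
contact_force: [-0.3, 3.1, 3.4]
gripper_width: 0.319
grip_force: 1.6
```

Request:
send_rows:
  steps:
    - [0,-0.02,0,0,0,0,0.32]
    - [0,-0.02,0,0,0,0,0.32]
    - [0,-0.02,0,0,0,0,0.32]
    - [0,-0.02,0,0,0,0,0.32]
    - [0,-0.02,0,0,0,0,0.32]
    - [0,-0.02,0,0,0,0,0.32]
    - [0,0,0,0,0,0,0.32]
    - [0,0,0,0,0,0,0.32]

```text
t: 9.92
tool_pos: [0.5158, 0.1508, 0.0804]
ee_rot: [0.0, 0.999, 0.043, -0.0]
contact_force: [0.8, -1.3, -0.3]
gripper_width: 0.322
grip_force: 0.3
```

Request:
send_rows:
  steps:
    - [0,-0.02,0,0,0,0,0.32]
    - [0,-0.02,0,0,0,0,0.32]
    - [0,0,0,0,0,0,0.32]
    - [0,0,0,0,0,0,0.32]

```text
t: 10.25
tool_pos: [0.5155, 0.1567, 0.0807]
ee_rot: [-0.0, 0.999, 0.043, 0.0]
contact_force: [0.6, -1.2, 1.2]
gripper_width: 0.322
grip_force: 0.8
```

Request:
send_rows:
  steps:
    - [0,0.04,0,0,0,0,0.32]
    - [0,0.04,0,0,0,0,0.32]
    - [0,0,-0.2,0,0,0,0.32]
    - [0,0,-0.2,0,0,0,0.32]
    - [0.24,0,0,0,0,0,0.32]
    - [0,0,0.15,0,0,0,0.32]
    - [0,0,0.15,0,0,0,0.32]
    - [0,0,0.1,0,0,0,0.32]

```text
t: 10.92
tool_pos: [0.5521, 0.1469, 0.0788]
ee_rot: [0.0, 0.999, 0.043, -0.001]
contact_force: [0.2, -0.0, -0.6]
gripper_width: 0.32
grip_force: 0.0
```

Request:
send_rows:
  steps:
    - [0,0,0,0,0,0,0.32]
    - [0,0.02,0,0,0,0,0.32]
    - [0,0.02,0,0,0,0,0.32]
    - [0,0.02,0,0,0,0,0.32]
    - [0,0.02,0,0,0,0,0.32]
    - [0,0,0,0,0,0,0.32]
    - [0,0,0,0,0,0,0.32]

```text
t: 11.5
tool_pos: [0.5548, 0.1372, 0.0831]
ee_rot: [-0.002, 0.999, 0.043, 0.002]
contact_force: [-1.1, 8.2, 4.9]
gripper_width: 0.322
grip_force: 4.3
```

Request:
send_rows:
  steps:
    - [0,-0.04,0,0,0,0,0.32]
    - [0,-0.04,0,0,0,0,0.32]
    - [0,-0.02,0,0,0,0,0.32]
    - [0,-0.02,0,0,0,0,0.32]
    - [0,-0.02,0,0,0,0,0.32]
    - [0,-0.02,0,0,0,0,0.32]
    - [0,0,0,0,0,0,0.32]
    - [0,0,0,0,0,0,0.32]

```text
t: 12.17
tool_pos: [0.5523, 0.1578, 0.0817]
ee_rot: [0.002, 0.999, 0.043, 0.001]
contact_force: [-0.6, -10.3, 6.9]
gripper_width: 0.319
grip_force: 5.0
```

Request:
send_rows:
  steps:
    - [0,0.04,0,0,0,0,0.32]
    - [0,0.04,0,0,0,0,0.32]
    - [0,0,-0.2,0,0,0,0.32]
    - [0,0,-0.2,0,0,0,0.32]
    - [0.24,0,0,0,0,0,0.32]
    - [0,0,0.15,0,0,0,0.32]
    - [0,0,0.15,0,0,0,0.32]
    - [0,0,0.1,0,0,0,0.32]

```text
t: 12.83
tool_pos: [0.5877, 0.1505, 0.0785]
ee_rot: [-0.0, 0.999, 0.043, -0.001]
contact_force: [0.4, 0.5, -1.3]
gripper_width: 0.32
grip_force: 0.0
```

Request:
send_rows:
  steps:
    - [0,0,0,0,0,0,0.32]
    - [0,0.02,0,0,0,0,0.32]
    - [0,0.02,0,0,0,0,0.32]
    - [0,0.02,0,0,0,0,0.32]
    - [0,0.02,0,0,0,0,0.32]
    - [0,0,0,0,0,0,0.32]
    - [0,0,0,0,0,0,0.32]

```text
t: 13.42
tool_pos: [0.5902, 0.1391, 0.082]
ee_rot: [-0.0, 0.999, 0.043, 0.001]
contact_force: [-0.5, 2.6, 4.8]
gripper_width: 0.32
grip_force: 1.9
```

Request:
send_rows:
  steps:
    - [0,-0.04,0,0,0,0,0.32]
    - [0,-0.04,0,0,0,0,0.32]
    - [0,-0.02,0,0,0,0,0.32]
    - [0,-0.02,0,0,0,0,0.32]
    - [0,-0.02,0,0,0,0,0.32]
    - [0,-0.02,0,0,0,0,0.32]
    - [0,0,0,0,0,0,0.32]
    - [0,0,0,0,0,0,0.32]

```text
t: 14.08
tool_pos: [0.5871, 0.1629, 0.0806]
ee_rot: [0.0, 0.999, 0.043, 0.0]
contact_force: [0.5, -0.4, 0.8]
gripper_width: 0.319
grip_force: 0.8
```

Request:
send_rows:
  steps:
    - [0,0.04,0,0,0,0,0.32]
    - [0,0.04,0,0,0,0,0.32]
    - [0,0,-0.2,0,0,0,0.32]
    - [0,0,-0.24,0,0,0,0.32]
    - [-0.1,0,-0.24,0,0,0,0.32]
    - [-0.1,0,-0.24,0,0,0,0.32]
    - [-0.1,0,-0.24,0,0,0,0.32]
    - [0,0,0,0,0,0,0.32]

```text
t: 14.75
tool_pos: [0.5451, 0.1469, 0.2641]
ee_rot: [-0.001, 0.999, 0.043, 0.006]
contact_force: [0.7, 0.5, 1.4]
gripper_width: 0.318
grip_force: 0.0
```

```bash
cat > tabs.py <<'E'
from h import *
import sys
st();p,r,s=pose();im,d=read_camera("wrist");cv2.imwrite(f"pics/{sys.argv[1]}.png",cv2.resize(im[80:250,180:340],None,fx=3.5,fy=3.5,interpolation=cv2.INTER_CUBIC));C=wcloud(d,p,r)
Z=C[...,2];ok=(C[...,1]>.07)&(C[...,1]<.22)&(C[...,0]>.40)&(C[...,0]<.63)
k,l,ss,c=cv2.connectedComponentsWithStats((ok&(Z>.095)&(Z<.13)).astype(np.uint8))
for i in range(1,k):
    if ss[i,4]>30:
        P=C[l==i];rr=cv2.minAreaRect((P[:,:2]*1000).astype(np.float32));print(c[i].round(),np.round(rr[0],1),np.round(rr[1],1),round(rr[2],1),P[:,2].max())
im,d=read_camera("top");rects(d,im)
E
python3 tabs.py w3
```

```text
t 14.75 p [0.5451 0.1469 0.2641] yaw_y -85.07 tz [ 0.012  0.002 -1.   ] F [0.66 0.49 1.38] w 0.318 g 0.0
[252. 133.] [585.4 154.5] [12.6 19.5] 4.8 0.11207860785234508
[256. 163.] [555.  148.3] [12.2 18.8] 5.2 0.11183052706640262
[253. 198.] [516.7 148.8] [12.6 18.3] 4.7 0.11202593544686576
[257. 228.] [482.6 141.6] [12. 19.] 4.2 0.11153880503055005
rack 1599 [513.3 145.1] [174.8  99.8] 5.38 zmed 0.0493
red 1620 [528.8 -43.8] [173.7  98.1] 7.56 zmed 0.0494
mag 1215 [ 485.1 -251.6] [100.3 175.4] 88.3 zmed 0.0494
```

View pics/w3.png

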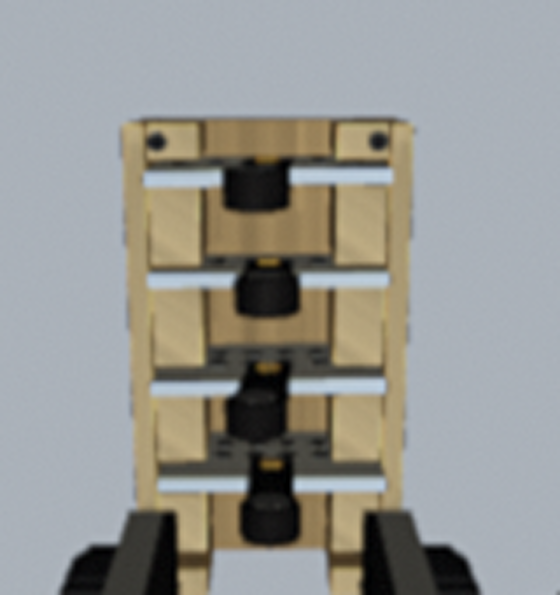

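Result: the plates in rack slots 72 and 0 stayed swung (discs at (255,185) and (257,410), off their rivets) at low force, so those two are loose. The plates in slots 36 and −36 resisted with 6–10 N and came back, so they are firm. I'll take the firm plate in slot −36 first.

Request:
send_rows:
  steps:
    - [-0.214,-0.004,0,0,0,0,0.45]
    - [-0.213,-0.004,0,0,0,0,0.45]
    - [0,0,0.22,0,0,0,0.45]
    - [0,0,0.22,0,0,0,0.45]
    - [0,0,0.22,0,0,0,0.45]
    - [0,0,0.22,0,0,0,0.45]
    - [0,0,0.18,0,0,0,0.45]
    - [0,0,0.1,0,0,0,0.45]

```text
t: 15.52
tool_pos: [0.4755, 0.1414, 0.0745]
ee_rot: [0.001, 0.999, 0.043, -0.004]
contact_force: [0.5, -0.5, 0.1]
gripper_width: 0.452
grip_force: 0.0
```

Request:
send_rows:
  steps:
    - [0,0,0,0,0,0,0.45]
    - [0,0,0,0,0,0,0.45]
    - [0,0,0,0,0,0,0.45]

```text
t: 15.77
tool_pos: [0.4798, 0.1424, 0.081]
ee_rot: [-0.0, 0.999, 0.043, 0.0]
contact_force: [0.0, 0.0, 0.6]
gripper_width: 0.449
grip_force: 0.0
```

```bash
python3 -c "
from h import *
st();print(to_tool([.478,.142,.081]))"
```

```text
t 15.77 p [0.4798 0.1424 0.081 ] yaw_y -85.08 tz [ 0.  0. -1.] F [0.02 0.04 0.64] w 0.449 g 0.0
[-0.012  0.002 -0.   ]
```

Request:
send_rows:
  steps:
    - [0,0,0,0,0,0,0.1]
    - [0,0,0,0,0,0,0.1]
    - [0,0,0,0,0,0,0.1]
    - [0,0,0,0,0,0,0.1]
    - [0,0,0,0,0,0,0.1]
    - [0,0,0,0,0,0,0.1]
  squeeze: 50

```text
t: 16.27
tool_pos: [0.4807, 0.1426, 0.082]
ee_rot: [-0.0, 0.999, 0.043, 0.001]
contact_force: [0.9, -1.4, 6.7]
gripper_width: 0.212
grip_force: 48.9
```

Request:
send_rows:
  steps:
    - [0,0,-0.05,0,0,0,0.1]
    - [0,0,-0.1,0,0,0,0.1]
    - [0,0,-0.15,0,0,0,0.1]
    - [0,0,-0.15,0,0,0,0.1]
    - [0,0,-0.15,0,0,0,0.1]
    - [0,0,-0.15,0,0,0,0.1]
    - [0,0,-0.05,0,0,0,0.1]
    - [0,0,0,0,0,0,0.1]

```text
t: 16.93
tool_pos: [0.4807, 0.1429, 0.2031]
ee_rot: [-0.0, 0.999, 0.043, 0.002]
contact_force: [0.5, -0.0, -2.0]
gripper_width: 0.213
grip_force: 48.8
```

Run:
```python
from h import *
st();im,d=read_camera("top");C=rects(d,im)
m=R.from_euler('z',-1.67,degrees=True).as_matrix()[:2,:2]
c=np.array([484.9,-251.5])
for oy in (-36,36): print(oy,(c+m@np.array([oy,0])+m@np.array([0,0])).round(1))
```

```text
t 16.93 p [0.4807 0.1429 0.2031] yaw_y -85.06 tz [ 0.004  0.001 -1.   ] F [ 0.54 -0.02 -2.03] w 0.213 g 48.8
rack 1415 [513.6 145.1] [174.8  98.6] 5.09 zmed 0.0494
red 1613 [529.2 -44. ] [173.8  98.2] 7.91 zmed 0.0494
mag 1203 [ 484.7 -251.3] [ 99.9 174.7] 88.39 zmed 0.0493
-36 [ 448.9 -250.5]
36 [ 520.9 -252.5]
```

Request:
send_rows:
  steps:
    - [0,0,0,0,0,0.0733,0.1]
    - [0.032,0.15,0,0,0,0,0.1]
    - [0.033,0.22,0,0,0,0,0.1]
    - [0.033,0.24,0,0,0,0,0.1]
    - [0.033,0.24,0,0,0,0,0.1]
    - [0.033,0.24,0,0,0,0,0.1]
    - [0.033,0.24,0,0,0,0,0.1]
    - [0.033,0.24,0,0,0,0,0.1]

```text
t: 17.65
tool_pos: [0.5057, -0.0952, 0.1979]
ee_rot: [-0.001, 1.0, -0.014, -0.002]
contact_force: [0.2, 0.7, -1.7]
gripper_width: 0.206
grip_force: 49.0
```

Request:
send_rows:
  steps:
    - [0.033,0.24,0,0,0,0,0.1]
    - [0.033,0.24,0,0,0,0,0.1]
    - [0.033,0.24,0,0,0,0,0.1]
    - [0.033,0.2,0,0,0,0,0.1]
    - [0,0.133,0,0,0,0,0.1]
    - [0,0,0,0,0,0,0.1]
    - [0,0,0,0,0,0,0.1]

```text
t: 18.23
tool_pos: [0.5209, -0.2526, 0.1977]
ee_rot: [-0.001, 1.0, -0.016, -0.002]
contact_force: [-0.1, 0.2, -1.8]
gripper_width: 0.21
grip_force: 49.1
```

Request:
send_rows:
  steps:
    - [0,0,0.1,0,0,0,0.1]
    - [0,0,0.15,0,0,0,0.1]
    - [0,0,0.1,0,0,0,0.1]
    - [0,0,0.05,0,0,0,0.1]
    - [0,0,0,0,0,0,0.1]
    - [0,0,0,0,0,0,0.1]

```text
t: 18.73
tool_pos: [0.522, -0.2512, 0.1401]
ee_rot: [-0.0, 1.0, -0.014, -0.001]
contact_force: [0.8, -0.1, -1.0]
gripper_width: 0.211
grip_force: 49.1
```

Run:
```python
from h import *
st();p,r,s=pose();im,d=read_camera("wrist");cv2.imwrite("pics/w4.png",im[:,:]);C=wcloud(d,p,r);np.save("w4.npy",C);Z=C[...,2]
print(to_tool([.5237,-.2519,.1431]))
```

```text
t 18.73 p [ 0.522  -0.2512  0.1401] yaw_y -91.61 tz [-0.001  0.001 -1.   ] F [ 0.78 -0.1  -1.05] w 0.211 g 49.1
[ 0.007  0.    -0.013]
```

View pics/w4.png

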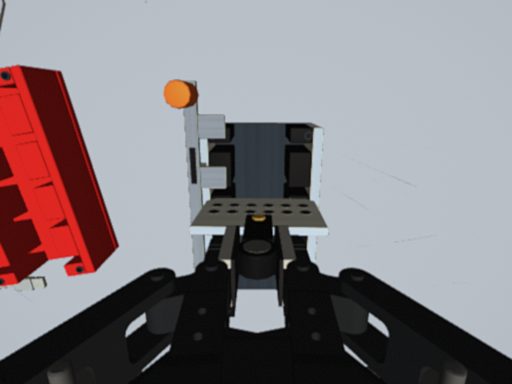

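Run:
```python
from h import *
C=np.load("w4.npy");Z=C[...,2]
for y in (-.290,-.285,-.280,-.224):
    B=C[(abs(C[...,1]-y)<.003)&(C[...,0]>.5)&(C[...,0]<.59)&(Z<.056)];B=B[B[:,0].argsort()]
    print(y,[(int(a*1e4)/10,int(b*1000)) for a,b in B[:,[0,2]][::3]][:60])
P=C[(Z>.064)&(Z<.125)&(C[...,0]>.50)&(C[...,0]<.54)&(C[...,1]<-.215)&(C[...,1]>-.288)]
for z in np.arange(.066,.13,.006):
    q=P[abs(P[:,2]-z)<.003]
    if len(q): print(round(z,3),len(q),q[:,0].min().round(4),np.median(q[:,0]).round(4),q[:,0].max().round(4))
```

```text
-0.29 [(514.5, 50), (515.3, 49), (515.6, 50), (516.0, 52), (516.3, 50), (516.7, 51), (516.9, 49), (517.1, 30), (517.2, 36), (517.2, 33), (517.2, 50), (517.3, 39), (517.3, 44), (517.3, 50), (517.4, 39), (517.4, 33), (517.4, 47), (517.4, 48), (517.4, 31), (517.5, 40), (517.5, 28), (517.6, 37), (517.6, 34), (517.6, 37), (517.7, 28), (517.7, 34), (517.8, 46), (524.9, 50), (525.0, 50), (525.6, 49), (525.9, 50), (526.1, 51), (526.6, 50), (526.8, 51), (527.2, 52), (527.5, 50), (527.7, 51), (528.3, 50), (528.4, 51), (528.5, 51), (529.1, 50), (529.5, 51), (529.9, 49), (530.1, 50), (530.6, 49), (530.9, 50), (531.1, 51), (531.6, 50), (531.8, 51), (532.1, 49), (532.6, 50), (532.8, 51), (533.3, 49), (533.4, 50), (533.7, 51), (534.3, 50), (534.4, 51), (534.6, 51), (535.1, 50), (535.2, 50)]
-0.285 [(515.8, 50), (515.8, 50), (516.0, 51), (516.7, 51), (516.8, 51), (517.2, 36), (517.3, 27), (517.3, 30), (517.4, 39), (517.4, 44), (517.4, 39), (517.5, 33), (517.5, 36), (517.5, 50), (517.6, 37), (517.6, 48), (517.6, 34), (517.6, 48), (517.6, 40), (517.7, 34), (517.7, 28), (517.7, 46), (517.8, 28), (517.8
[... 1679 characters left out ...]
), (546.0, 50), (546.1, 51), (546.7, 50), (546.8, 50), (546.9, 51), (547.6, 51), (547.8, 51), (548.1, 49), (548.4, 51), (548.6, 51), (549.1, 49), (549.3, 50), (549.6, 49), (549.9, 50), (550.2, 51), (550.7, 50), (550.8, 50), (551.5, 50), (551.6, 50), (551.7, 51), (552.2, 49), (552.5, 50), (553.1, 50), (553.3, 51), (553.8, 50), (553.9, 50), (554.0, 50), (554.7, 50)]
0.066 4 0.5213 0.5225 0.5228
0.072 259 0.5212 0.5225 0.5399
0.078 403 0.5214 0.5232 0.5399
0.084 231 0.5216 0.523 0.5244
0.09 320 0.5218 0.5231 0.5245
0.096 281 0.5219 0.5233 0.5246
0.102 365 0.5222 0.5236 0.525
0.108 301 0.5225 0.5237 0.5258
0.114 376 0.5226 0.5241 0.5281
0.12 477 0.5227 0.5245 0.5282
0.126 165 0.519 0.5245 0.5269
```

Request:
send_rows:
  steps:
    - [0.015,0.003,0,0,0,0,0.1]
    - [0,0,0.06,0,0,0,0.1]
    - [0,0,0.06,0,0,0,0.1]
    - [0,0,0.03,0,0,0,0.1]
    - [0,0,0.03,0,0,0,0.1]
    - [0,0,0.03,0,0,0,0.1]
    - [0,0,0,0,0,0,0.1]

```text
t: 19.37
tool_pos: [0.5237, -0.2523, 0.1074]
ee_rot: [-0.001, 1.0, -0.015, -0.001]
contact_force: [0.2, 0.1, -2.7]
gripper_width: 0.208
grip_force: 49.5
```

Request:
send_rows:
  steps:
    - [0,0,0.03,0,0,0,0.1]
    - [0,0,0.03,0,0,0,0.1]
    - [0,0,0.03,0,0,0,0.1]
    - [0,0,0.03,0,0,0,0.1]
    - [0,0,0,0,0,0,0.1]

```text
t: 19.78
tool_pos: [0.5239, -0.2525, 0.0897]
ee_rot: [-0.0, 1.0, -0.014, -0.001]
contact_force: [-0.0, 0.3, -2.0]
gripper_width: 0.212
grip_force: 49.5
```

Request:
send_rows:
  steps:
    - [0,0,0.02,0,0,0,0.1]
    - [0,0,0.02,0,0,0,0.1]
    - [0,0,0,0,0,0,0.1]
    - [0,0,0,0,0,0,0.1]

```text
t: 20.12
tool_pos: [0.5244, -0.2529, 0.0848]
ee_rot: [-0.0, 1.0, -0.014, -0.0]
contact_force: [-0.6, 1.3, -2.3]
gripper_width: 0.209
grip_force: 49.6
```

Request:
send_rows:
  steps:
    - [0,0,0.013,0,0,0,0.1]
    - [0,0,0.013,0,0,0,0.1]
    - [0,0,0,0,0,0,0.1]
    - [0,0,0,0,0,0,0.1]

```text
t: 20.45
tool_pos: [0.525, -0.2533, 0.082]
ee_rot: [0.0, 1.0, -0.015, 0.001]
contact_force: [-1.9, 0.3, 3.9]
gripper_width: 0.21
grip_force: 50.1
```

Request:
send_rows:
  steps:
    - [0,0,0,0,0,0,0.3]
    - [0,0,0,0,0,0,0.45]
    - [0,0,0,0,0,0,0.45]
    - [0,0,-0.1,0,0,0,0.45]
    - [0,0,-0.2,0,0,0,0.45]
    - [0,0,-0.24,0,0,0,0.45]
    - [0,0,-0.2,0,0,0,0.45]
    - [0,0,-0.05,0,0,-0.0733,0.45]

```text
t: 21.12
tool_pos: [0.527, -0.2542, 0.2063]
ee_rot: [0.002, 0.999, 0.042, 0.004]
contact_force: [0.8, -0.7, 0.5]
gripper_width: 0.45
grip_force: 0.0
```

Request:
send_rows:
  steps:
    - [0.037,-0.24,0,0,0,0,0.45]
    - [0.037,-0.24,0,0,0,0,0.45]
    - [0.037,-0.24,0,0,0,0,0.45]
    - [0.037,-0.24,0,0,0,0,0.45]
    - [0.037,-0.24,0,0,0,0,0.45]
    - [0.037,-0.24,0,0,0,0,0.45]
    - [0.037,-0.24,0,0,0,0,0.45]
    - [0.037,-0.24,0,0,0,0,0.45]

```text
t: 21.78
tool_pos: [0.5439, 0.0397, 0.1997]
ee_rot: [-0.0, 0.999, 0.043, 0.0]
contact_force: [0.8, -0.1, 1.2]
gripper_width: 0.453
grip_force: 0.0
```

Request:
send_rows:
  steps:
    - [0.037,-0.24,0,0,0,0,0.45]
    - [0.037,-0.24,0,0,0,0,0.45]
    - [0.037,-0.24,0,0,0,0,0.45]
    - [0,0,0,0,0,0,0.45]
    - [0,0,0,0,0,0,0.45]
    - [0,0,0,0,0,0,0.45]

```text
t: 22.28
tool_pos: [0.5511, 0.1469, 0.1994]
ee_rot: [0.0, 0.999, 0.044, -0.0]
contact_force: [-0.2, -0.4, 0.2]
gripper_width: 0.449
grip_force: 0.0
```

Run:
```python
from h import *
st();print(to_tool([.5515,.1483,.081]))
im,d=read_camera("top");C=rects(d,im);Z=C[...,2];B=C[195:300,298:366].reshape(-1,3)
P=B[(B[:,2]>.062)&(B[:,2]<.075)&(B[:,1]<-.235)];print("plate",len(P),P[:,:].mean(0),np.percentile(P[:,2],[50,95]))
P=B[(B[:,2]>.095)&(B[:,1]<-.22)];print("tab",len(P),P.mean(0),P[:,2].max())
```

```text
t 22.28 p [0.5511 0.1469 0.1994] yaw_y -85.01 tz [-0.    -0.001 -1.   ] F [-0.25 -0.44  0.21] w 0.449 g 0.0
[ 0.003 -0.01   0.789]
rack 1569 [513.4 145.3] [174.6  99. ] 5.25 zmed 0.0494
red 1614 [528.8 -43.9] [173.5  97.8] 7.69 zmed 0.0494
mag 1203 [ 485.  -251.1] [100.1 175.2] 88.25 zmed 0.0494
plate 58 [ 0.5213306  -0.2653044   0.06706858] [0.06692595 0.07292727]
tab 65 [ 0.52390664 -0.25210334  0.10581155] 0.11249941460293766
```

Request:
send_rows:
  steps:
    - [0.003,-0.01,0.2,0,0,0,0.45]
    - [0,0,0.22,0,0,0,0.45]
    - [0,0,0.2,0,0,0,0.45]
    - [0,0,0.12,0,0,0,0.45]
    - [0,0,0.049,0,0,0,0.45]
    - [0,0,0,0,0,0,0.45]
    - [0,0,0,0,0,0,0.45]
    - [0,0,0,0,0,0,0.45]

```text
t: 23.0
tool_pos: [0.5532, 0.1482, 0.0834]
ee_rot: [-0.0, 0.999, 0.043, 0.002]
contact_force: [1.4, -0.4, 0.5]
gripper_width: 0.452
grip_force: 0.0
```

Request:
send_rows:
  steps:
    - [0,0,0,0,0,0,0.1]
    - [0,0,0,0,0,0,0.1]
    - [0,0,0,0,0,0,0.1]
    - [0,0,0,0,0,0,0.1]
    - [0,0,0,0,0,0,0.1]
    - [0,0,0,0,0,0,0.1]

```text
t: 23.5
tool_pos: [0.5531, 0.1487, 0.0833]
ee_rot: [-0.0, 0.999, 0.043, 0.002]
contact_force: [0.8, -0.8, 7.1]
gripper_width: 0.215
grip_force: 48.7
```

Request:
send_rows:
  steps:
    - [0,0,-0.05,0,0,0,0.1]
    - [0,0,-0.1,0,0,0,0.1]
    - [0,0,-0.15,0,0,0,0.1]
    - [0,0,-0.15,0,0,0,0.1]
    - [0,0,-0.15,0,0,0,0.1]
    - [0,0,-0.15,0,0,0,0.1]
    - [0,0,-0.05,0,0,0.0733,0.1]
    - [0,0,0,0,0,0,0.1]

```text
t: 24.17
tool_pos: [0.5531, 0.1489, 0.2048]
ee_rot: [-0.001, 1.0, -0.017, 0.002]
contact_force: [-0.3, 0.2, -1.5]
gripper_width: 0.21
grip_force: 48.9
```

```bash
python3 -c "
from h import *
st();print(to_tool([.4510,-.2507,.202]))"
```

```text
t 24.17 p [0.5531 0.1489 0.2048] yaw_y -91.96 tz [ 0.005  0.001 -1.   ] F [-0.33  0.22 -1.53] w 0.21 g 48.9
[-0.589  2.686  0.013]
```

Request:
send_rows:
  steps:
    - [-0.048,0.15,0,0,0,0,0.1]
    - [-0.048,0.23,0,0,0,0,0.1]
    - [-0.048,0.24,0,0,0,0,0.1]
    - [-0.048,0.24,0,0,0,0,0.1]
    - [-0.048,0.24,0,0,0,0,0.1]
    - [-0.048,0.24,0,0,0,0,0.1]
    - [-0.048,0.24,0,0,0,0,0.1]
    - [-0.048,0.24,0,0,0,0,0.1]

```text
t: 24.83
tool_pos: [0.4846, -0.1239, 0.2]
ee_rot: [-0.0, 1.0, -0.013, -0.001]
contact_force: [1.8, -0.6, -2.8]
gripper_width: 0.205
grip_force: 49.1
```

Request:
send_rows:
  steps:
    - [-0.048,0.24,0,0,0,0,0.1]
    - [-0.048,0.24,0,0,0,0,0.1]
    - [-0.048,0.23,0,0,0,0,0.1]
    - [-0.046,0.16,0,0,0,0,0.1]
    - [0,0,0.1,0,0,0,0.1]
    - [0,0,0.15,0,0,0,0.1]
    - [0,0,0.1,0,0,0,0.1]
    - [0,0,0,0,0,0,0.1]

```text
t: 25.5
tool_pos: [0.4508, -0.2505, 0.1435]
ee_rot: [-0.002, 1.0, -0.013, -0.004]
contact_force: [-0.7, -0.3, -3.3]
gripper_width: 0.207
grip_force: 49.2
```

Request:
send_rows:
  steps:
    - [0,0,0,0,0,0,0.1]
    - [0,0,0,0,0,0,0.1]
    - [0,0,0,0,0,0,0.1]

```text
t: 25.75
tool_pos: [0.4546, -0.2526, 0.1501]
ee_rot: [0.001, 1.0, -0.014, 0.001]
contact_force: [0.1, 0.2, -2.0]
gripper_width: 0.208
grip_force: 49.2
```

```bash
cat > slot.py <<'E'
# plate vs slot from the wrist depth, in tool axes (mm): tool x offsets along lines of constant tool y
from h import *
st();p,r,s=pose();im,d=read_camera("wrist");C=wcloud(d,p,r);T=r.inv().apply((C-p).reshape(-1,3)).reshape(C.shape)*1000;Z=C[...,2]
np.save("wt.npy",np.concatenate([T,C],-1));cv2.imwrite("pics/last.png",im)
print("plate +x face, tool x by z:")
for z in (.076,.086,.096,.106,.116):
    q=T[(abs(Z-z)<.005)&(abs(T[...,0])<12)&(abs(T[...,1])<38)];q=q[(abs(q[:,1])>14)]
    if len(q)>10: print(round(z,3),len(q),np.median(q[:,0]).round(2),"y",q[:,1].min().round(1),q[:,1].max().round(1))
for y in (-36,-33,-30,30,33,36):
    B=T[(abs(T[...,1]-y)<2)&(abs(T[...,0])<45)&(Z>.045)&(Z<.056)][:,0];B=np.sort(B)
    g=np.diff(B);i=np.where(g>4)[0];print("y",y,"gaps",[(B[k].round(1),B[k+1].round(1)) for k in i])
E
python3 slot.py
```

```text
t 25.75 p [ 0.4546 -0.2526  0.1501] yaw_y -91.59 tz [ 0.002 -0.001 -1.   ] F [ 0.14  0.23 -1.97] w 0.208 g 49.2
plate +x face, tool x by z:
0.076 196 7.37 y -37.8 35.4
0.086 250 -0.37 y -37.7 37.8
0.096 286 0.25 y -38.0 37.8
0.106 312 0.7 y -37.9 37.8
0.116 404 1.14 y -38.0 37.9
y -36 gaps [(np.float64(-43.4), np.float64(-9.3)), (np.float64(-7.7), np.float64(16.6)), (np.float64(28.2), np.float64(35.2))]
y -33 gaps [(np.float64(-43.4), np.float64(-9.6)), (np.float64(-7.6), np.float64(16.8)), (np.float64(28.1), np.float64(35.1))]
y -30 gaps [(np.float64(-43.4), np.float64(-9.4)), (np.float64(-7.6), np.float64(4.6)), (np.float64(28.0), np.float64(35.1))]
y 30 gaps [(np.float64(-44.0), np.float64(-9.8)), (np.float64(-8.0), np.float64(-0.6)), (np.float64(27.9), np.float64(35.2))]
y 33 gaps [(np.float64(-44.2), np.float64(-9.7)), (np.float64(-8.0), np.float64(-0.9)), (np.float64(27.9), np.float64(35.0))]
y 36 gaps [(np.float64(-44.0), np.float64(-9.7)), (np.float64(-8.0), np.float64(-0.7)), (np.float64(27.9), np.float64(35.2))]
```

Request:
send_rows:
  steps:
    - [-0.007,0,0.06,0,0,0,0.1]
    - [0,0,0.06,0,0,0,0.1]
    - [0,0,0.05,0,0,0,0.1]
    - [0,0,0.04,0,0,0,0.1]
    - [0,0,0.04,0,0,0,0.1]
    - [0,0,0.03,0,0,0,0.1]
    - [0,0,0,0,0,0,0.1]

```text
t: 26.38
tool_pos: [0.452, -0.2518, 0.1052]
ee_rot: [-0.001, 1.0, -0.014, -0.001]
contact_force: [-0.1, 0.9, -3.1]
gripper_width: 0.207
grip_force: 49.5
```

Request:
send_rows:
  steps:
    - [0,0,0.03,0,0,0,0.1]
    - [0,0,0.03,0,0,0,0.1]
    - [0,0,0.03,0,0,0,0.1]
    - [0,0,0.03,0,0,0,0.1]
    - [0,0,0.01,0,0,0,0.1]
    - [0,0,0,0,0,0,0.1]

```text
t: 26.88
tool_pos: [0.4524, -0.2522, 0.0865]
ee_rot: [-0.0, 1.0, -0.015, -0.0]
contact_force: [0.9, 0.5, -3.1]
gripper_width: 0.207
grip_force: 49.5
```

Request:
send_rows:
  steps:
    - [0,0,0.015,0,0,0,0.1]
    - [0,0,0.012,0,0,0,0.1]
    - [0,0,0,0,0,0,0.1]
    - [0,0,0,0,0,0,0.1]

```text
t: 27.22
tool_pos: [0.4529, -0.2524, 0.0839]
ee_rot: [0.0, 1.0, -0.014, 0.0]
contact_force: [-2.2, 3.8, 4.3]
gripper_width: 0.211
grip_force: 50.2
```

Request:
send_rows:
  steps:
    - [0,0,0.005,0,0,0,0.1]
    - [0,0,0,0,0,0,0.1]
    - [0,0,0,0,0,0,0.1]

```text
t: 27.47
tool_pos: [0.4531, -0.2525, 0.0836]
ee_rot: [0.0, 1.0, -0.014, 0.0]
contact_force: [-4.4, 4.9, 8.7]
gripper_width: 0.21
grip_force: 50.5
```

Request:
send_rows:
  steps:
    - [0,0,0,0,0,0,0.3]
    - [0,0,0,0,0,0,0.45]
    - [0,0,0,0,0,0,0.45]
    - [0,0,-0.1,0,0,0,0.45]
    - [0,0,-0.2,0,0,0,0.45]
    - [0,0,-0.24,0,0,0,0.45]
    - [0,0,-0.2,0,0,0,0.45]
    - [0,0,-0.05,0,0,-0.0733,0.45]

```text
t: 28.13
tool_pos: [0.4552, -0.2541, 0.2073]
ee_rot: [0.003, 0.999, 0.042, 0.003]
contact_force: [0.8, -1.3, 1.1]
gripper_width: 0.448
grip_force: 0.0
```

Request:
send_rows:
  steps:
    - [0.059,-0.236,0,0,0,0,0.45]
    - [0.059,-0.236,0,0,0,0,0.45]
    - [0.059,-0.236,0,0,0,0,0.45]
    - [0.059,-0.236,0,0,0,0,0.45]
    - [0.059,-0.236,0,0,0,0,0.45]
    - [0.059,-0.236,0,0,0,0,0.45]
    - [0.059,-0.236,0,0,0,0,0.45]
    - [0.059,-0.236,0,0,0,0,0.45]

```text
t: 28.8
tool_pos: [0.4992, 0.0376, 0.2012]
ee_rot: [0.0, 0.999, 0.043, 0.0]
contact_force: [0.3, -0.1, -0.2]
gripper_width: 0.452
grip_force: 0.0
```

Request:
send_rows:
  steps:
    - [0.059,-0.236,0,0,0,0,0.45]
    - [0.059,-0.236,0,0,0,0,0.45]
    - [0.059,-0.236,0,0,0,0,0.45]
    - [0,0,0,0,0,0,0.45]
    - [0,0,0,0,0,0,0.45]
    - [0,0,0,0,0,0,0.45]

```text
t: 29.3
tool_pos: [0.5162, 0.1438, 0.2007]
ee_rot: [0.0, 0.999, 0.043, -0.0]
contact_force: [0.8, -0.5, -0.9]
gripper_width: 0.452
grip_force: 0.0
```

Run:
```python
from h import *
st();print(to_tool([.5155,.1453,.0815]))
im,d=read_camera("top");C=rects(d,im);Z=C[...,2];B=C[195:300,298:366].reshape(-1,3)
P=B[(B[:,2]>.095)&(B[:,1]<-.22)]
for a in (0,1):
    Q=P[(P[:,0]>.485)==a];print("tab",len(Q),Q.mean(0),Q[:,2].max())
```

```text
t 29.3 p [0.5162 0.1438 0.2007] yaw_y -85.01 tz [-0.    -0.001 -1.   ] F [ 0.77 -0.55 -0.95] w 0.452 g 0.0
[-0.004 -0.011  0.795]
rack 1403 [513.7 145.1] [174.8  99.1] 4.77 zmed 0.0494
red 1615 [529.  -43.8] [174.2  97.9] 7.59 zmed 0.0494
mag 1221 [ 484.7 -251.4] [ 99.7 174.8] 88.46 zmed 0.0494
tab 63 [ 0.45227765 -0.25045803  0.1064792 ] 0.11147144342917192
tab 64 [ 0.52388548 -0.25210232  0.10588827] 0.11167511650804685
```

Request:
send_rows:
  steps:
    - [-0.004,-0.011,0.2,0,0,0,0.45]
    - [0,0,0.22,0,0,0,0.45]
    - [0,0,0.2,0,0,0,0.45]
    - [0,0,0.12,0,0,0,0.45]
    - [0,0,0.055,0,0,0,0.45]
    - [0,0,0,0,0,0,0.45]
    - [0,0,0,0,0,0,0.45]
    - [0,0,0,0,0,0,0.45]

```text
t: 30.02
tool_pos: [0.5171, 0.1453, 0.0838]
ee_rot: [-0.0, 0.999, 0.043, 0.002]
contact_force: [0.2, 0.1, 0.6]
gripper_width: 0.451
grip_force: 0.0
```

Request:
send_rows:
  steps:
    - [0,0,0,0,0,0,0.1]
    - [0,0,0,0,0,0,0.1]
    - [0,0,0,0,0,0,0.1]
    - [0,0,0,0,0,0,0.1]
    - [0,0,0,0,0,0,0.1]
    - [0,0,0,0,0,0,0.1]

```text
t: 30.52
tool_pos: [0.5167, 0.1463, 0.0833]
ee_rot: [-0.0, 0.999, 0.043, 0.001]
contact_force: [-0.8, 3.1, 5.4]
gripper_width: 0.207
grip_force: 48.8
```

Request:
send_rows:
  steps:
    - [0,0,-0.05,0,0,0,0.1]
    - [0,0,-0.1,0,0,0,0.1]
    - [0,0,-0.15,0,0,0,0.1]
    - [0,0,-0.15,0,0,0,0.1]
    - [0,0,-0.1,0,0,0,0.1]
    - [0,0,-0.05,0,0,0,0.1]
    - [0,0,0,0,0,0,0.1]
    - [0,0,0,0,0,0,0.1]

```text
t: 31.18
tool_pos: [0.5153, 0.1455, 0.1713]
ee_rot: [0.0, 0.999, 0.043, -0.0]
contact_force: [0.2, 0.7, -2.7]
gripper_width: 0.209
grip_force: 49.1
```

Run:
```python
from h import *
st();im,d=read_camera("top");C=rects(d,im)
a=np.radians(7.7);c=np.array([529,-43.9])
for oy in (-72,-36,0,36): print(oy,(c+oy*np.array([np.cos(a),np.sin(a)])).round(1))
```

```text
t 31.18 p [0.5153 0.1455 0.1713] yaw_y -85.06 tz [-0. -0. -1.] F [ 0.22  0.71 -2.68] w 0.209 g 49.1
rack 1295 [513.8 145.2] [174.9  99.8] 4.74 zmed 0.0493
red 1618 [528.9 -43.9] [173.9  97.8] 7.68 zmed 0.0495
mag 1226 [ 484.7 -251.3] [ 99.7 174.8] 88.35 zmed 0.0493
-72 [457.6 -53.5]
-36 [493.3 -48.7]
0 [529.  -43.9]
36 [564.7 -39.1]
```

Request:
send_rows:
  steps:
    - [0,0,0,0,0,-0.0305,0.1]
    - [-0.042,0.13,0,0,0,0,0.1]
    - [-0.042,0.19,0,0,0,0,0.1]
    - [-0.043,0.21,0,0,0,0,0.1]
    - [-0.043,0.21,0,0,0,0,0.1]
    - [-0.042,0.21,0,0,0,0,0.1]
    - [-0.042,0.19,0,0,0,0,0.1]
    - [-0.042,0.125,0,0,0,0,0.1]

```text
t: 31.9
tool_pos: [0.4955, -0.0507, 0.1698]
ee_rot: [0.0, 0.998, 0.066, -0.001]
contact_force: [0.1, 0.1, -2.6]
gripper_width: 0.208
grip_force: 49.2
```

Request:
send_rows:
  steps:
    - [0,0,0.08,0,0,0,0.1]
    - [0,0,0.07,0,0,0,0.1]
    - [0,0,0,0,0,0,0.1]
    - [0,0,0,0,0,0,0.1]
    - [0,0,0,0,0,0,0.1]

```text
t: 32.32
tool_pos: [0.4966, -0.0473, 0.1486]
ee_rot: [-0.0, 0.998, 0.068, -0.001]
contact_force: [0.4, 0.2, -1.9]
gripper_width: 0.211
grip_force: 49.2
```

```bash
python3 slot.py; python3 -c "
from h import *
im,d=read_camera('top');rects(d,im);print(to_tool([.4968,-.0485,.148]))"
```

```text
t 32.32 p [ 0.4966 -0.0473  0.1486] yaw_y -82.24 tz [-0.001  0.    -1.   ] F [ 0.42  0.18 -1.87] w 0.211 g 49.2
plate +x face, tool x by z:
0.076 103 0.04 y -34.0 38.0
0.086 265 0.26 y -37.7 37.9
0.096 334 0.58 y -37.6 38.0
0.106 361 0.76 y -37.5 37.8
0.116 434 0.8 y -37.8 37.8
y -36 gaps [(np.float64(-5.4), np.float64(1.6)), (np.float64(30.2), np.float64(37.6))]
y -33 gaps [(np.float64(-5.5), np.float64(1.4)), (np.float64(30.4), np.float64(37.9))]
y -30 gaps [(np.float64(-5.6), np.float64(1.4)), (np.float64(30.4), np.float64(38.0))]
y 30 gaps [(np.float64(-5.5), np.float64(1.6)), (np.float64(30.4), np.float64(37.8))]
y 33 gaps [(np.float64(-5.5), np.float64(1.5)), (np.float64(30.5), np.float64(37.8))]
y 36 gaps [(np.float64(-43.4), np.float64(-7.9)), (np.float64(-5.3), np.float64(1.4)), (np.float64(30.4), np.float64(37.8))]
rack 584 [513.8 145.3] [173.9  99.4] 4.8 zmed 0.0493
red 286 [468.7 -49.8] [50.4 91.3] 10.64 zmed 0.0493
mag 1221 [ 485.  -251.2] [ 99.7 175.2] 88.34 zmed 0.0494
[-0.004  0.006  0.01 ]
```

View pics/last.png

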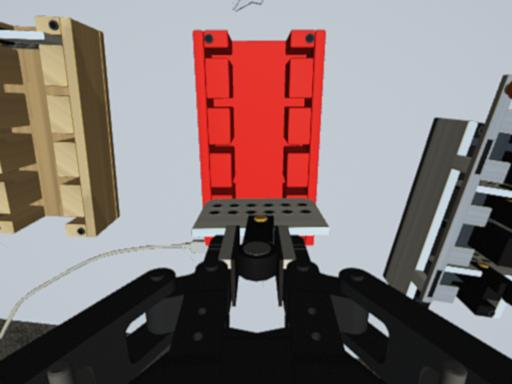

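Request:
send_rows:
  steps:
    - [0.003,0.006,0.06,0,0,0,0.1]
    - [0,0,0.06,0,0,0,0.1]
    - [0,0,0.05,0,0,0,0.1]
    - [0,0,0.04,0,0,0,0.1]
    - [0,0,0.04,0,0,0,0.1]
    - [0,0,0.03,0,0,0,0.1]
    - [0,0,0,0,0,0,0.1]

```text
t: 33.0
tool_pos: [0.4974, -0.0462, 0.1069]
ee_rot: [-0.003, 0.998, 0.067, -0.0]
contact_force: [-2.4, 14.3, 6.4]
gripper_width: 0.207
grip_force: 50.2
```

Request:
send_rows:
  steps:
    - [0,0,0.03,0,0,0,0.1]
    - [0,0,0.03,0,0,0,0.1]
    - [0,0,0.03,0,0,0,0.1]
    - [0,0,0.03,0,0,0,0.1]
    - [0,0,0,0,0,0,0.1]
    - [0,0,0,0,0,0,0.1]

```text
t: 33.5
tool_pos: [0.4968, -0.049, 0.0884]
ee_rot: [-0.0, 0.998, 0.067, -0.001]
contact_force: [-0.4, 1.2, -1.7]
gripper_width: 0.206
grip_force: 52.4
```

Request:
send_rows:
  steps:
    - [0,0,0.012,0,0,0,0.1]
    - [0,0,0.012,0,0,0,0.1]
    - [0,0,0,0,0,0,0.1]
    - [0,0,0,0,0,0,0.1]

```text
t: 33.83
tool_pos: [0.4972, -0.0494, 0.0853]
ee_rot: [0.0, 0.998, 0.067, -0.0]
contact_force: [-0.8, -0.3, -2.3]
gripper_width: 0.209
grip_force: 52.3
```

Request:
send_rows:
  steps:
    - [0,0,0.012,0,0,0,0.1]
    - [0,0,0.006,0,0,0,0.1]
    - [0,0,0,0,0,0,0.1]
    - [0,0,0,0,0,0,0.1]

```text
t: 34.17
tool_pos: [0.4979, -0.0496, 0.0835]
ee_rot: [0.0, 0.998, 0.067, 0.0]
contact_force: [-0.6, -0.9, 2.5]
gripper_width: 0.209
grip_force: 52.7
```

Request:
send_rows:
  steps:
    - [0,0,0.006,0,0,0,0.1]
    - [0,0,0,0,0,0,0.1]
    - [0,0,0,0,0,0,0.1]

```text
t: 34.42
tool_pos: [0.4982, -0.0496, 0.0832]
ee_rot: [0.0, 0.998, 0.067, 0.001]
contact_force: [-3.0, -1.0, 7.9]
gripper_width: 0.206
grip_force: 53.2
```

Request:
send_rows:
  steps:
    - [0,0,0,0,0,0,0.3]
    - [0,0,0,0,0,0,0.45]
    - [0,0,0,0,0,0,0.45]
    - [0,0,-0.1,0,0,0,0.45]
    - [0,0,-0.2,0,0,0,0.45]
    - [0,0,-0.24,0,0,0,0.45]
    - [0,0,-0.2,0,0,0,0.45]
    - [0,0,-0.05,0,0,0.0305,0.45]

```text
t: 35.08
tool_pos: [0.5, -0.0496, 0.2064]
ee_rot: [0.001, 0.999, 0.043, 0.004]
contact_force: [0.5, -1.3, 0.3]
gripper_width: 0.449
grip_force: 0.0
```

Request:
send_rows:
  steps:
    - [0.102,-0.183,0,0,0,0,0.45]
    - [0.102,-0.183,0,0,0,0,0.45]
    - [0.102,-0.183,0,0,0,0,0.45]
    - [0.102,-0.183,0,0,0,0,0.45]
    - [0.102,-0.183,0,0,0,0,0.45]
    - [0.102,-0.183,0,0,0,0,0.45]
    - [0.102,-0.183,0,0,0,0,0.45]
    - [0,0,0,0,0,0,0.45]

```text
t: 35.75
tool_pos: [0.5884, 0.1564, 0.1996]
ee_rot: [-0.001, 0.999, 0.045, -0.0]
contact_force: [0.3, 0.1, -0.4]
gripper_width: 0.451
grip_force: 0.0
```

Request:
send_rows:
  steps:
    - [0,0,0,0,0,0,0.45]
    - [0,0,0,0,0,0,0.45]
    - [0,0,0,0,0,0,0.45]

```text
t: 36.0
tool_pos: [0.5873, 0.1506, 0.2003]
ee_rot: [0.0, 0.999, 0.043, -0.0]
contact_force: [0.2, 0.1, -0.2]
gripper_width: 0.442
grip_force: 0.0
```

Run:
```python
from h import *
st();print(to_tool([.5878,.1516,.0815]))
im,d=read_camera("top");C=rects(d,im);B=C[165:270,215:280].reshape(-1,3)
P=B[B[:,2]>.095];print("tab",len(P),P.mean(0),P[:,2].max())
```

```text
t 36.0 p [0.5873 0.1506 0.2003] yaw_y -85.1 tz [-0.001 -0.    -1.   ] F [ 0.21  0.06 -0.24] w 0.442 g 0.0
[ 0.004 -0.006  0.792]
rack 1644 [513.6 145.2] [175.2  98.6] 5.01 zmed 0.0493
red 1606 [529.1 -46.4] [174.3  97.4] 8.81 zmed 0.0495
mag 1220 [ 484.9 -251.4] [100. 175.] 88.23 zmed 0.0493
tab 93 [ 0.46198116 -0.0599868   0.40989463] 0.9620548564604338
```

Request:
send_rows:
  steps:
    - [0.004,-0.006,0.2,0,0,0,0.45]
    - [0,0,0.22,0,0,0,0.45]
    - [0,0,0.2,0,0,0,0.45]
    - [0,0,0.12,0,0,0,0.45]
    - [0,0,0.055,0,0,0,0.45]
    - [0,0,0,0,0,0,0.45]
    - [0,0,0,0,0,0,0.45]
    - [0,0,0,0,0,0,0.45]

```text
t: 36.72
tool_pos: [0.5897, 0.1523, 0.0836]
ee_rot: [-0.0, 0.999, 0.043, 0.002]
contact_force: [-1.3, 0.3, 0.6]
gripper_width: 0.452
grip_force: 0.0
```

Request:
send_rows:
  steps:
    - [0,0,0,0,0,0,0.1]
    - [0,0,0,0,0,0,0.1]
    - [0,0,0,0,0,0,0.1]
    - [0,0,0,0,0,0,0.1]
    - [0,0,0,0,0,0,0.1]
    - [0,0,0,0,0,0,0.1]

```text
t: 37.22
tool_pos: [0.5894, 0.1531, 0.0832]
ee_rot: [-0.0, 0.999, 0.043, 0.002]
contact_force: [-0.2, 2.0, 6.4]
gripper_width: 0.208
grip_force: 48.7
```

Request:
send_rows:
  steps:
    - [0,0,-0.05,0,0,0,0.1]
    - [0,0,-0.1,0,0,0,0.1]
    - [0,0,-0.15,0,0,0,0.1]
    - [0,0,-0.15,0,0,0,0.1]
    - [0,0,-0.1,0,0,0,0.1]
    - [0,0,-0.05,0,0,0,0.1]
    - [0,0,0,0,0,0,0.1]
    - [0,0,0,0,0,0,0.1]

```text
t: 37.88
tool_pos: [0.5879, 0.1523, 0.1708]
ee_rot: [0.0, 0.999, 0.043, -0.0]
contact_force: [-0.0, 0.3, -3.4]
gripper_width: 0.213
grip_force: 49.2
```

Run:
```python
from h import *
st();im,d=read_camera("top");C=rects(d,im);B=C[165:270,215:280].reshape(-1,3)
P=B[(B[:,2]>.095)&(B[:,2]<.13)];print("tab",len(P),P.mean(0),P[:,2].max())
a=np.radians(8.75);c=np.array([529.1,-46.4])
print((c+36*np.array([np.cos(a),np.sin(a)])).round(1))
cv2.imwrite("pics/t5.png",cv2.resize(im[150:290,190:370],None,fx=4,fy=4,interpolation=cv2.INTER_CUBIC))
```

```text
t 37.88 p [0.5879 0.1523 0.1708] yaw_y -85.06 tz [-0. -0. -1.] F [-0.03  0.35 -3.39] w 0.213 g 49.2
rack 1616 [513.4 145.1] [174.5  98.8] 5.15 zmed 0.0493
red 1616 [529.1 -46.3] [174.3  97.4] 8.85 zmed 0.0493
mag 1225 [ 484.7 -251.4] [100.  174.8] 88.51 zmed 0.0494
tab 61 [ 0.49565684 -0.05007018  0.10645421] 0.11209069680990447
[564.7 -40.9]
```

Request:
send_rows:
  steps:
    - [0,0,0,0,0,-0.0429,0.1]
    - [-0.046,0.13,0,0,0,0,0.1]
    - [-0.046,0.19,0,0,0,0,0.1]
    - [-0.047,0.21,0,0,0,0,0.1]
    - [-0.047,0.21,0,0,0,0,0.1]
    - [-0.047,0.21,0,0,0,0,0.1]
    - [-0.047,0.18,0,0,0,0,0.1]
    - [-0.046,0.123,0,0,0,0,0.1]

```text
t: 38.6
tool_pos: [0.5671, -0.0433, 0.1691]
ee_rot: [0.0, 0.997, 0.076, -0.002]
contact_force: [0.1, 0.3, -1.1]
gripper_width: 0.211
grip_force: 49.3
```

Request:
send_rows:
  steps:
    - [0,0,0.08,0,0,0,0.1]
    - [0,0,0.07,0,0,0,0.1]
    - [0,0,0,0,0,0,0.1]
    - [0,0,0,0,0,0,0.1]
    - [0,0,0,0,0,0,0.1]

```text
t: 39.02
tool_pos: [0.5683, -0.0398, 0.1481]
ee_rot: [-0.0, 0.997, 0.077, -0.001]
contact_force: [0.1, -0.9, -2.4]
gripper_width: 0.209
grip_force: 49.2
```

```bash
cat >> slot.py <<'E'
Q=T[(Z>.046)&(Z<.054)&(abs(T[...,1])<70)&(T[...,0]>8)&(T[...,0]<40)]
print("stand y edges",np.percentile(Q[:,1],[.5,99.5]).round(1), "inner",[ (a.round(1)) for a in (Q[Q[:,1]<0][:,1].max(),Q[Q[:,1]>0][:,1].min())])
for x in (4,12,20,28): 
    q=np.sort(Q[abs(Q[:,0]-x)<3][:,1]); print(x,q[:1].round(1) if len(q) else None,q[-1:].round(1))
q=T[(abs(Z-.105)<.008)&(abs(T[...,0])<4)&(abs(T[...,1])<46)];print("plate y",np.percentile(q[:,1],[.5,99.5]).round(1))
E
python3 slot.py;python3 -c "
from h import *
print(to_tool([.5684,-.0409,.148]))"
```

```text
t 39.02 p [ 0.5683 -0.0398  0.1481] yaw_y -81.13 tz [-0.001  0.    -1.   ] F [ 0.13 -0.89 -2.44] w 0.209 g 49.2
plate +x face, tool x by z:
0.076 117 -1.06 y -34.9 37.4
0.086 297 -1.18 y -37.2 37.6
0.096 363 -1.18 y -37.5 38.0
0.106 395 -1.24 y -37.6 37.8
0.116 480 -1.49 y -37.6 38.0
y -36 gaps []
y -33 gaps []
y -30 gaps []
y 30 gaps []
y 33 gaps []
y 36 gaps []
stand y edges [-27.7  69.5] inner [np.float64(-2.0), np.float64(43.7)]
4 None []
12 [-28.] [69.8]
20 [-27.8] [70.]
28 [-27.5] [69.7]
plate y [-37.3  41.3]
[-0.003  0.007  0.005]
```

The red stand has been knocked aside: its edges now sit about 21 mm off in tool y. I'll back off and measure it again.

Request:
send_rows:
  steps:
    - [0,0,-0.15,0,0,0,0.1]
    - [0,-0.15,0,0,0,0,0.1]
    - [0,-0.2,0,0,0,0,0.1]
    - [0,-0.24,0,0,0,0,0.1]
    - [0,-0.2,0,0,0,0,0.1]
    - [0,-0.15,0,0,0,0,0.1]
    - [0,0,0,0,0,0,0.1]
    - [0,0,0,0,0,0,0.1]

```text
t: 39.73
tool_pos: [0.5471, 0.1003, 0.172]
ee_rot: [0.0, 0.997, 0.078, 0.001]
contact_force: [1.0, -0.3, -2.4]
gripper_width: 0.215
grip_force: 49.4
```

Run:
```python
from h import *
st();im,d=read_camera("top");cv2.imwrite("pics/t6.png",cv2.resize(im[130:310,120:370],None,fx=3,fy=3,interpolation=cv2.INTER_CUBIC))
C=cloud("top",d);Z=C[...,2];hsv=cv2.cvtColor(im,cv2.COLOR_BGR2HSV)
red=((hsv[...,0]<8)|(hsv[...,0]>172))&(hsv[...,1]>130)
P=C[red&(Z>.04)&(Z<.056)&(C[...,1]<.03)&(C[...,1]>-.2)]
r=cv2.minAreaRect((P[:,:2]*1000).astype(np.float32));print(len(P),r)
B=C[(Z>.095)&(Z<.13)&(C[...,1]<.0)&(C[...,1]>-.2)];print(B.mean(0),B.std(0))
```

```text
t 39.73 p [0.5471 0.1003 0.172 ] yaw_y -81.0 tz [ 0.001 -0.    -1.   ] F [ 1.01 -0.3  -2.37] w 0.215 g 49.4
1332 ((531.089111328125, -66.1362533569336), (171.9343719482422, 94.26500701904297), 7.691539764404297)
[ 0.88133386 -0.15862978  0.11025764] [0.16162724 0.03931187 0.00742061]
```

View pics/t6.png

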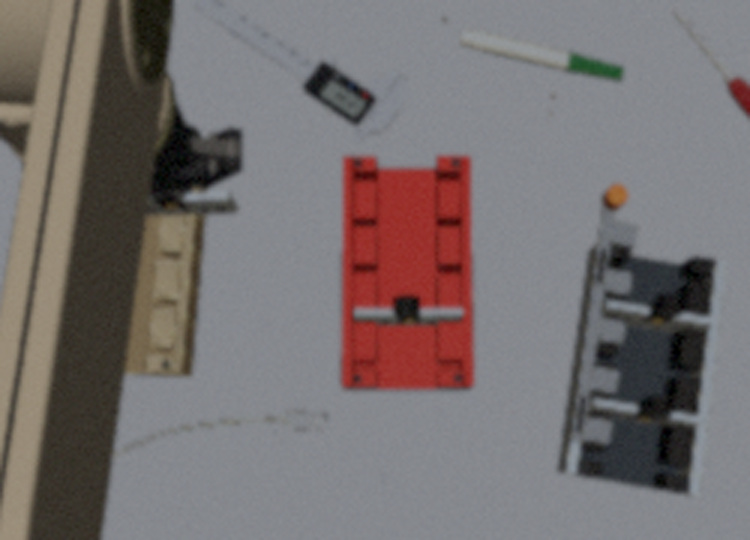

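Request:
send_rows:
  steps:
    - [0.009,0,0,0,0,0.0144,0.1]
    - [0,0.13,0,0,0,0,0.1]
    - [0,0.2,0,0,0,0,0.1]
    - [0,0.23,0,0,0,0,0.1]
    - [0,0.23,0,0,0,0,0.1]
    - [0,0.19,0,0,0,0,0.1]
    - [0,0.106,0.08,0,0,0,0.1]
    - [0,0,0.08,0,0,0,0.1]

```text
t: 40.45
tool_pos: [0.5708, -0.0679, 0.1482]
ee_rot: [0.001, 0.998, 0.062, 0.001]
contact_force: [0.1, 0.6, -2.7]
gripper_width: 0.207
grip_force: 49.4
```

Request:
send_rows:
  steps:
    - [0,0,0,0,0,0,0.1]
    - [0,0,0,0,0,0,0.1]
    - [0,0,0,0,0,0,0.1]

```text
t: 40.7
tool_pos: [0.5695, -0.0622, 0.1474]
ee_rot: [-0.0, 0.998, 0.065, -0.0]
contact_force: [0.0, 0.3, -2.0]
gripper_width: 0.207
grip_force: 49.4
```

```bash
cat >> slot.py <<'E'
for z in (.08,.09,.1,.11): 
    q=T[(abs(Z-z)<.004)&(abs(T[...,0])<6)&(abs(T[...,1])<46)];print(z,"plate y",np.percentile(q[:,1],[1,99]).round(1)) if len(q) else 0
E
python3 slot.py;python3 -c "
from h import *
print(to_tool([.5703,-.061,.148]))"
```

```text
t 40.7 p [ 0.5695 -0.0622  0.1474] yaw_y -82.5 tz [-0.  0. -1.] F [ 0.02  0.28 -2.01] w 0.207 g 49.4
plate +x face, tool x by z:
0.076 150 -1.09 y -36.9 37.8
0.086 292 -1.17 y -37.8 37.7
0.096 371 -1.17 y -37.8 37.8
0.106 401 -1.29 y -37.6 37.9
0.116 480 -1.49 y -37.7 37.8
y -36 gaps [(np.float64(-4.8), np.float64(2.6)), (np.float64(30.9), np.float64(37.9))]
y -33 gaps [(np.float64(-4.6), np.float64(2.6)), (np.float64(30.9), np.float64(37.9))]
y -30 gaps [(np.float64(-4.6), np.float64(2.7)), (np.float64(30.9), np.float64(37.7))]
y 30 gaps [(np.float64(-4.1), np.float64(2.8)), (np.float64(31.7), np.float64(38.7))]
y 33 gaps [(np.float64(-4.1), np.float64(3.7)), (np.float64(31.6), np.float64(38.6))]
y 36 gaps [(np.float64(-3.9), np.float64(3.7)), (np.float64(31.8), np.float64(38.7))]
stand y edges [-50.4  46.7] inner [np.float64(-24.7), np.float64(21.0)]
4 None []
12 [-50.5] [47.3]
20 [-50.7] [46.7]
28 [-51.2] [47.2]
plate y [-37.3  41.2]
0.08 plate y [-36.3  39.5]
0.09 plate y [-37.   40.6]
0.1 plate y [-36.9  40.7]
0.11 plate y [-36.8  40.8]
[ 0.004 -0.006 -0.001]
```

View pics/last.png

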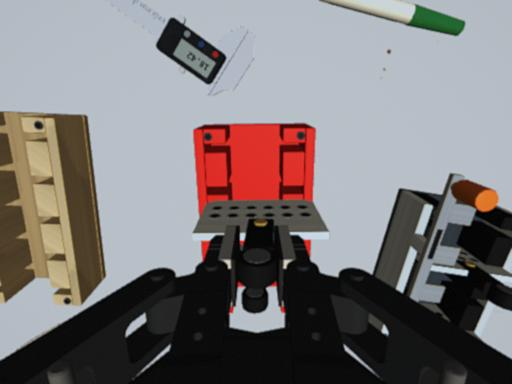

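Request:
send_rows:
  steps:
    - [0.019,-0.024,0,0,0,-0.007,0.1]
    - [0,0,0,0,0,0,0.1]
    - [0,0,0,0,0,0,0.1]

```text
t: 41.0
tool_pos: [0.5725, -0.058, 0.1479]
ee_rot: [0.0, 0.997, 0.072, 0.001]
contact_force: [-0.5, -0.1, -1.3]
gripper_width: 0.213
grip_force: 49.4
```

```bash
python3 slot.py
```

```text
t 41.0 p [ 0.5725 -0.058   0.1479] yaw_y -81.79 tz [ 0.001 -0.    -1.   ] F [-0.49 -0.09 -1.34] w 0.213 g 49.4
plate +x face, tool x by z:
0.076 130 -1.1 y -36.3 37.9
0.086 301 -1.2 y -37.7 38.0
0.096 373 -1.22 y -37.7 38.0
0.106 404 -1.29 y -37.9 37.7
0.116 461 -1.53 y -37.7 37.9
y -36 gaps [(np.float64(-8.0), np.float64(-0.9)), (np.float64(27.9), np.float64(35.4))]
y -33 gaps [(np.float64(-8.1), np.float64(-0.7)), (np.float64(27.8), np.float64(35.6))]
y -30 gaps [(np.float64(-8.0), np.float64(-1.2)), (np.float64(27.8), np.float64(35.5))]
y 30 gaps [(np.float64(-8.1), np.float64(-0.9)), (np.float64(27.9), np.float64(35.5))]
y 33 gaps [(np.float64(-7.9), np.float64(-1.1)), (np.float64(27.6), np.float64(35.6))]
y 36 gaps [(np.float64(-8.0), np.float64(-1.1)), (np.float64(27.8), np.float64(35.5))]
stand y edges [-46.5  50.6] inner [np.float64(-20.9), np.float64(25.0)]
4 None []
12 [-46.2] [50.5]
20 [-46.8] [51.1]
28 [-46.3] [50.4]
plate y [-37.5  41.1]
0.08 plate y [-36.4  38.8]
0.09 plate y [-37.   40.3]
0.1 plate y [-37.2  40.7]
0.11 plate y [-37.1  40.7]
```

Request:
send_rows:
  steps:
    - [-0.006,0.001,0.06,0,0,0,0.1]
    - [0,0,0.06,0,0,0,0.1]
    - [0,0,0.05,0,0,0,0.1]
    - [0,0,0.03,0,0,0,0.1]
    - [0,0,0.03,0,0,0,0.1]
    - [0,0,0.03,0,0,0,0.1]
    - [0,0,0,0,0,0,0.1]

```text
t: 41.63
tool_pos: [0.5704, -0.059, 0.1069]
ee_rot: [-0.0, 0.997, 0.071, -0.001]
contact_force: [0.3, -0.3, -2.7]
gripper_width: 0.207
grip_force: 49.4
```

Request:
send_rows:
  steps:
    - [0,0,0.03,0,0,0,0.1]
    - [0,0,0.03,0,0,0,0.1]
    - [0,0,0.03,0,0,0,0.1]
    - [0,0,0.02,0,0,0,0.1]
    - [0,0,0.02,0,0,0,0.1]
    - [0,0,0,0,0,0,0.1]

```text
t: 42.13
tool_pos: [0.5707, -0.059, 0.0879]
ee_rot: [-0.0, 0.997, 0.071, -0.0]
contact_force: [0.3, -0.5, -2.4]
gripper_width: 0.209
grip_force: 49.4
```

Request:
send_rows:
  steps:
    - [0,0,0.012,0,0,0,0.1]
    - [0,0,0.012,0,0,0,0.1]
    - [0,0,0.006,0,0,0,0.1]
    - [0,0,0,0,0,0,0.1]
    - [0,0,0,0,0,0,0.1]

```text
t: 42.55
tool_pos: [0.5711, -0.0591, 0.0843]
ee_rot: [0.0, 0.997, 0.071, -0.0]
contact_force: [-0.0, 0.4, -2.0]
gripper_width: 0.21
grip_force: 49.4
```

Request:
send_rows:
  steps:
    - [0,0,0.006,0,0,0,0.1]
    - [0,0,0,0,0,0,0.1]
    - [0,0,0,0,0,0,0.1]

```text
t: 42.8
tool_pos: [0.5713, -0.0591, 0.0836]
ee_rot: [0.0, 0.997, 0.071, 0.0]
contact_force: [-0.2, 0.3, -2.3]
gripper_width: 0.209
grip_force: 49.4
```

Request:
send_rows:
  steps:
    - [0,0,0.007,0,0,0,0.1]
    - [0,0,0.004,0,0,0,0.1]
    - [0,0,0,0,0,0,0.1]
    - [0,0,0,0,0,0,0.1]

```text
t: 43.13
tool_pos: [0.5722, -0.0589, 0.0832]
ee_rot: [0.0, 0.997, 0.071, 0.001]
contact_force: [0.0, 2.0, 5.4]
gripper_width: 0.213
grip_force: 50.1
```

Request:
send_rows:
  steps:
    - [0,0,0,0,0,0,0.3]
    - [0,0,0,0,0,0,0.45]
    - [0,0,0,0,0,0,0.45]
    - [0,0,-0.1,0,0,0,0.45]
    - [0,0,-0.2,0,0,0,0.45]
    - [0,0,-0.24,0,0,0,0.45]
    - [0,0,-0.2,0,0,0,0.45]
    - [0,0,-0.05,0,0,0.0545,0.45]

```text
t: 43.8
tool_pos: [0.5738, -0.0597, 0.2067]
ee_rot: [0.001, 1.0, 0.029, 0.004]
contact_force: [-0.1, -0.4, 0.3]
gripper_width: 0.448
grip_force: 0.0
```

Request:
send_rows:
  steps:
    - [0,0,0,0,0,0.0545,0.45]
    - [0.038,0.19,0,0,0,0,0.45]
    - [0.038,0.2,0,0,0,0,0.45]
    - [0.038,0.2,0,0,0,0,0.45]
    - [0.038,0.2,0,0,0,0,0.45]
    - [0.041,0.189,0,0,0,0,0.45]
    - [0,0,0,0,0,0,0.45]
    - [0,0,0,0,0,0,0.45]

```text
t: 44.47
tool_pos: [0.5954, -0.2083, 0.1996]
ee_rot: [-0.0, 1.0, -0.016, -0.0]
contact_force: [0.4, -0.7, -0.9]
gripper_width: 0.452
grip_force: 0.0
```

Run:
```python
from h import *
st();print(to_tool([.597,-.2065,.084]))
im,d=read_camera("top");C=cloud("top",d);Z=C[...,2]
m=((Z>.095)&(Z<.13)&(C[...,1]<.03)&(C[...,1]>-.3)&(C[...,0]<.62)&(C[...,0]>.4))
k,l,ss,c=cv2.connectedComponentsWithStats(m.astype(np.uint8))
for i in range(1,k):
    if ss[i,4]>15: P=C[l==i];print(c[i].round(),ss[i,4],P.mean(0).round(4),P[:,2].max().round(4))
```

```text
t 44.47 p [ 0.5954 -0.2083  0.1996] yaw_y -91.83 tz [-0.001  0.    -1.   ] F [ 0.42 -0.65 -0.88] w 0.452 g 0.0
[ 0.011 -0.012  0.771]
[325. 195.] 50 [ 0.5959 -0.2072  0.106 ] 0.1108
[254. 200.] 59 [ 0.5639 -0.0584  0.1062] 0.1122
[342. 231.] 66 [ 0.5237 -0.2521  0.1062] 0.1124
```

Request:
send_rows:
  steps:
    - [0.011,-0.012,0.2,0,0,0,0.45]
    - [0,0,0.22,0,0,0,0.45]
    - [0,0,0.18,0,0,0,0.45]
    - [0,0,0.12,0,0,0,0.45]
    - [0,0,0.05,0,0,0,0.45]
    - [0,0,0,0,0,0,0.45]
    - [0,0,0,0,0,0,0.45]

```text
t: 45.1
tool_pos: [0.5978, -0.2043, 0.0855]
ee_rot: [0.0, 1.0, -0.014, 0.0]
contact_force: [0.3, -0.8, 1.1]
gripper_width: 0.449
grip_force: 0.0
```

Request:
send_rows:
  steps:
    - [0,0,0,0,0,0,0]
    - [0,0,0,0,0,0,0]
    - [0,0,0,0,0,0,0]
    - [0,0,0,0,0,0,0]
    - [0,0,0,0,0,0,0]
    - [0,0,0,0,0,0,0]
  squeeze: 25

```text
t: 45.6
tool_pos: [0.5989, -0.208, 0.0875]
ee_rot: [0.002, 1.0, -0.015, 0.002]
contact_force: [-0.8, -9.5, 0.5]
gripper_width: 0.176
grip_force: 27.5
```

Request:
send_rows:
  steps:
    - [-0.02,0,0,0,0,0,0]
    - [-0.02,0,0,0,0,0,0]
    - [-0.02,0,0,0,0,0,0]
    - [-0.02,0,0,0,0,0,0]
    - [-0.02,0,0,0,0,0,0]
    - [0.0,0,0,0,0,0,0]
    - [0.0,0,0,0,0,0,0]

```text
t: 46.18
tool_pos: [0.5836, -0.2076, 0.0875]
ee_rot: [0.002, 1.0, -0.015, 0.002]
contact_force: [-1.7, -10.1, 1.0]
gripper_width: 0.173
grip_force: 27.5
```

Request:
send_rows:
  steps:
    - [-0.012,0.01,0,0,0,0,0]
    - [0,0,0,0,0,0,0]
    - [0,0,0,0,0,0,0]

```text
t: 46.43
tool_pos: [0.582, -0.2076, 0.0873]
ee_rot: [0.001, 1.0, -0.015, 0.002]
contact_force: [-0.4, -5.6, 7.5]
gripper_width: 0.175
grip_force: 28.1
```

Request:
send_rows:
  steps:
    - [-0.01,0,0,0,0,0,0]
    - [0,0,0,0,0,0,0]
    - [0,0,0,0,0,0,0]

```text
t: 46.68
tool_pos: [0.5809, -0.2076, 0.0874]
ee_rot: [0.002, 1.0, -0.015, 0.002]
contact_force: [0.7, -6.5, 6.0]
gripper_width: 0.17
grip_force: 28.0
```

Request:
send_rows:
  steps:
    - [-0.01,0,0,0,0,0,0]
    - [0,0,0,0,0,0,0]
    - [0,0,0,0,0,0,0]

```text
t: 46.93
tool_pos: [0.5808, -0.2076, 0.0875]
ee_rot: [0.002, 1.0, -0.015, 0.004]
contact_force: [9.0, -6.4, 0.6]
gripper_width: 0.171
grip_force: 27.5
```

Request:
send_rows:
  steps:
    - [0,0,0,0,0,0,0.3]
    - [0,0,0,0,0,0,0.45]
    - [0,0,0,0,0,0,0.45]
    - [0,0,-0.1,0,0,0,0.45]
    - [0,0,-0.2,0,0,0,0.45]
    - [0,0,-0.24,0,0,0,0.45]
    - [0,0,-0.24,0,0,0,0.45]
    - [0,0,-0.24,0,0,0,0.45]

```text
t: 47.6
tool_pos: [0.5769, -0.2052, 0.2387]
ee_rot: [-0.0, 1.0, -0.014, -0.001]
contact_force: [0.7, -0.0, 0.3]
gripper_width: 0.454
grip_force: 0.0
```

Request:
send_rows:
  steps:
    - [-0.15,0.2,0,0,0,0,0.45]
    - [-0.15,0.2,0,0,0,0,0.45]
    - [-0.15,0.2,0,0,0,0,0.45]
    - [-0.15,0.2,0,0,0,0,0.45]
    - [-0.15,0.2,0,0,0,0,0.45]
    - [-0.15,0.2,0,0,0,0,0.45]
    - [-0.1,0.2,0,0,0,0,0.45]
    - [-0.1,0.2,0,0,0,0,0.45]

```text
t: 48.27
tool_pos: [0.4042, -0.4417, 0.2376]
ee_rot: [-0.0, 1.0, -0.015, -0.0]
contact_force: [-0.1, -0.0, 0.2]
gripper_width: 0.45
grip_force: 0.0
```

Request:
send_rows:
  steps:
    - [0,0.2,0,0,0,0,0.45]
    - [0,0.2,0,0,0,0,0.45]
    - [0,0,0,0,0,0,0.45]
    - [0,0,0,0,0,0,0.45]

```text
t: 48.6
tool_pos: [0.403, -0.5016, 0.2364]
ee_rot: [-0.001, 1.0, -0.016, -0.001]
contact_force: [-0.2, -0.3, -0.3]
gripper_width: 0.448
grip_force: 0.0
```

Run:
```python
from h import *
st()
im,d=read_camera("top");C=cloud("top",d);Z=C[...,2];cv2.imwrite("pics/t7.png",cv2.resize(im[130:310,120:370],None,fx=3,fy=3,interpolation=cv2.INTER_CUBIC))
m=((Z>.095)&(Z<.13)&(C[...,1]<.03)&(C[...,1]>-.3)&(C[...,0]<.62)&(C[...,0]>.4))
k,l,ss,c=cv2.connectedComponentsWithStats(m.astype(np.uint8))
for i in range(1,k):
    if ss[i,4]>15: P=C[l==i];print(c[i].round(),ss[i,4],P.mean(0).round(4),P[:,2].max().round(4))
```

```text
t 48.6 p [ 0.403  -0.5016  0.2364] yaw_y -91.79 tz [-0.001  0.002 -1.   ] F [-0.24 -0.28 -0.26] w 0.448 g 0.0
[254. 200.] 59 [ 0.564  -0.0584  0.1061] 0.1122
[324. 203.] 51 [ 0.5782 -0.2067  0.1059] 0.1107
[255. 232.] 54 [ 0.4978 -0.0698  0.1069] 0.111
[342. 231.] 64 [ 0.5238 -0.2519  0.1061] 0.111
[338. 266.] 62 [ 0.4521 -0.2505  0.1064] 0.1122
```

View pics/t7.png

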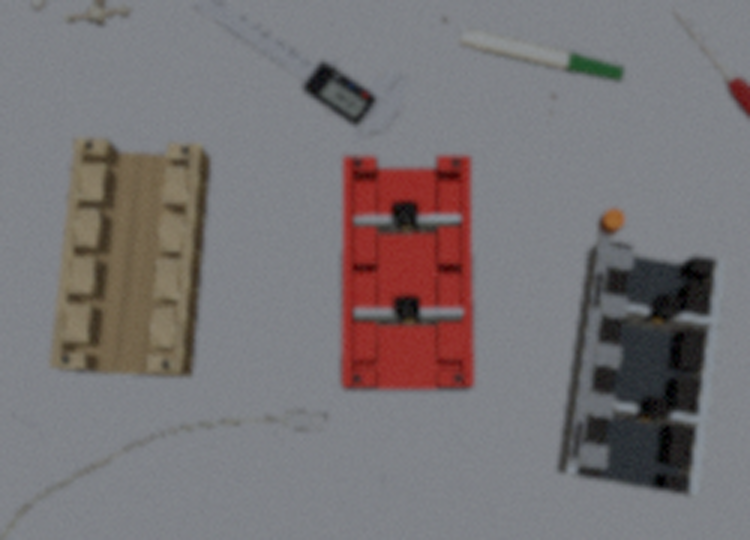

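The rack is empty at (130,260). Two plates are home in the red stand at (407,217) and (407,312), and two are home in the magazine with a bar tooth over each. The knob is at its shut position, (612,220).

```bash
python3 -c "
from station import workorder
print(workorder.job_done())"
```

```text
the job is handed in; nothing more can be done
None
```

The job is handed in: four plates were present, the two firm ones are home in the magazine with the lock bar shut over them, and the two loose ones are home in the red rework stand, which I nudged about 2.5 mm while inserting one plate.

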